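# Level the test deck, load the modules, dial in the program, start and park the wheel

### The job

Get the module test ready and start it: first turn the deck's knob until the test deck is level (bubble midway between its lines), then put every green module from the bench flat into a nest of the deck, one per nest. Roll the tester's knurled thumbwheel until the digit on the order card in the orange frame stands squarely in the window, and with all that in place press the green start button fully down, which takes over the program. Finally roll the thumbwheel back to 0, its parked position, leave the modules in their nests and the deck level, and do not disturb the other things on the bench.

Things in the scene. Friction and masses are not known exactly. Their poses are not given: they have to be found in the camera images.
- tilt_knob (a joint): black knurled round knob, 40 mm in diameter, 34 mm tall, on a block at the near (robot) end of the test deck; turns about the vertical, -4 to 4 rad, growing clockwise from above. Clockwise raises the deck's near edge: 0.025 rad of deck tilt per rad of knob, level at 0. Stiff (0.15 N m), stays where left; white line on top.
- tilt_knob_top (a point): centre of the knob's top face, on its axis, 88 mm above the bench. The knob's side can be gripped down to 34 mm below this; the block below it is 75 mm square.
- deck (a joint): tilt (rad) of the test deck, hinged at its far edge: 0 level, negative: near edge too low. Moved by the knob only. Bare metal plate 206 x 168 mm, four rectangular nests (2 x 2) between low ribs. On its left edge a yellow-green spirit vial, 84 mm long: its white bubble lies midway between two black lines when level and runs to the higher end.
- deck_mid (a point): middle of the deck at nest-floor height (61 mm above the bench when level); tips with the deck; x away from the robot to the hinge, y left, z up from the deck. Nest centres at x = +-48 mm, y = +-38 mm, z = 0 in its frame. Each nest floor is 86 mm (x) by 66 mm (y), ringed by ribs 6 mm high and 10 mm wide.
- module0: power module (may be absent): green board 76 mm (own x) x 56 mm (own y) x 8 mm with a black block on its middle, 44 mm (x) x 24 mm (y), from 8 to 38 mm above the underside, good to grip across its 24 mm. Origin: centre of the underside, z up. About 0.18 kg. Fits any nest, either way round, with 5 mm to spare on each side.
- module1: power module (may be absent): green board 76 mm (own x) x 56 mm (own y) x 8 mm with a black block on its middle, 44 mm (x) x 24 mm (y), from 8 to 38 mm above the underside, good to grip across its 24 mm. Origin: centre of the underside, z up. About 0.18 kg. Fits any nest, either way round, with 5 mm to spare on each side.
- module2: power module (may be absent): green board 76 mm (own x) x 56 mm (own y) x 8 mm with a black block on its middle, 44 mm (x) x 24 mm (y), from 8 to 38 mm above the underside, good to grip across its 24 mm. Origin: centre of the underside, z up. About 0.18 kg. Fits any nest, either way round, with 5 mm to spare on each side.
- module3: power module (may be absent): green board 76 mm (own x) x 56 mm (own y) x 8 mm with a black block on its middle, 44 mm (x) x 24 mm (y), from 8 to 38 mm above the underside, good to grip across its 24 mm. Origin: centre of the underside, z up. About 0.18 kg. Fits any nest, either way round, with 5 mm to spare on each side.
- program_wheel (a joint): dark knurled thumbwheel on the tester, 80 mm in diameter, 16 mm thick, upright on a level axle, upper half out of the casing; turns a white drum with digits 0 to 7 behind a window. Value = 0.7854 rad x the digit centred in the window; range -0.3 to 5.8, no clicks, friction 0.05 N m, stays where left. Grows as the wheel's top rolls along point wheel_axle's +x (away from the robot).
- wheel_axle (a point): centre of the thumbwheel, 45 mm above the bench; y along the axle, x level, z up. Rim top 40 mm above it, casing's flat top 3 mm below it; 40 mm free on both sides of the wheel above the casing. The orange-framed window (28 mm along x) is 80 mm along +y, on an 80 mm tall black hood; digits upright as seen from the robot.
- start (a joint): travel of the round green start button, m: 0 to 0.006, spring return, about 5 N at the bottom; it counts when pressed beyond 0.004.
- start_top (a point): centre of the start button's top face, 32 mm in diameter, on the near left corner of the tester's top; it is pressed straight down.
- order_frame (a point): centre of the orange card frame, at the far end of the grey card board (lying flat, 380 x 90 mm) on the left of the bench. The card in it is the current order; the three cards in black frames are later orders.
- card1: flat white order card 78 x 60 mm with a blue band and the large digit 1, upright as seen from the robot. Origin: centre of its underside. It lies in one of the four frames and is not to be handled.
- card2: flat white order card 78 x 60 mm with a green band and the large digit 2, upright as seen from the robot. Origin: centre of its underside. It lies in one of the four frames and is not to be handled.
- card5: flat white order card 78 x 60 mm with a red band and the large digit 5, upright as seen from the robot. Origin: centre of its underside. It lies in one of the four frames and is not to be handled.
- card6: flat white order card 78 x 60 mm with a yellow band and the large digit 6, upright as seen from the robot. Origin: centre of its underside. It lies in one of the four frames and is not to be handled.
- screwdriver: bystander: screwdriver lying on the bench between deck and tester; origin at its underside's centre
- tape_roll: bystander: yellow tape roll, 84 mm across, 22 mm high, lying flat
- cleaner: bystander: bottle, 52 mm across, 150 mm high
- part_reel: bystander: blue reel, 120 mm across, 14 mm high, lying flat
- pen_pot: bystander: black cup, 72 mm across, 90 mm high
- tweezers: bystander: steel tweezers, 120 mm long, lying flat
- small_bin: bystander: small blue open bin, 100 x 70 x 45 mm
Mind the look-alikes: they are no part of the job. Leave any red look-alike of the module3 alone.

How it is judged:
On the way, in this order (a step that is already met when the one before it is completed fails the run):
1. the test deck is level (within 0.012 rad) before the modules are loaded (value of joint deck between -0.012 and 0.012 rad), for 0.3 s.
2. every module present sits flat in a nest of the level deck, released (all of step 1 and ((x of module0 in the frame of deck_mid between -0.056 and -0.04 m and y of module0 in the frame of deck_mid between -0.046 and -0.03 m) or (x of module0 in the frame of deck_mid between -0.056 and -0.04 m and y of module0 in the frame of deck_mid between 0.03 and 0.046 m) or (x of module0 in the frame of deck_mid between 0.04 and 0.056 m and y of module0 in the frame of deck_mid between -0.046 and -0.03 m) or (x of module0 in the frame of deck_mid between 0.04 and 0.056 m and y of module0 in the frame of deck_mid between 0.03 and 0.046 m)) and angle between the x axis of each of module0, module1, module2, module3 and the x axis of deck_mid, either way round below 0.2 rad and angle between each of module0, module1, module2, module3's own z axis and vertical below 0.06 rad and z of module0 in the frame of deck_mid between -0.003 and 0.003 m and ((x of module1 in the frame of deck_mid between -0.056 and -0.04 m and y of module1 in the frame of deck_mid between -0.046 and -0.03 m) or (x of module1 in the frame of deck_mid between -0.056 and -0.04 m and y of module1 in the frame of deck_mid between 0.03 and 0.046 m) or (x of module1 in the frame of deck_mid between 0.04 and 0.056 m and y of module1 in the frame of deck_mid between -0.046 and -0.03 m) or (x of module1 in the frame of deck_mid between 0.04 and 0.056 m and y of module1 in the frame of deck_mid between 0.03 and 0.046 m)) and z of module1 in the frame of deck_mid between -0.003 and 0.003 m and ((x of module2 in the frame of deck_mid between -0.056 and -0.04 m and y of module2 in the frame of deck_mid between -0.046 and -0.03 m) or (x of module2 in the frame of deck_mid between -0.056 and -0.04 m and y of module2 in the frame of deck_mid between 0.03 and 0.046 m) or (x of module2 in the frame of deck_mid between 0.04 and 0.056 m and y of module2 in the frame of deck_mid between -0.046 and -0.03 m) or (x of module2 in the frame of deck_mid between 0.04 and 0.056 m and y of module2 in the frame of deck_mid between 0.03 and 0.046 m)) and z of module2 in the frame of deck_mid between -0.003 and 0.003 m and ((x of module3 in the frame of deck_mid between -0.056 and -0.04 m and y of module3 in the frame of deck_mid between -0.046 and -0.03 m) or (x of module3 in the frame of deck_mid between -0.056 and -0.04 m and y of module3 in the frame of deck_mid between 0.03 and 0.046 m) or (x of module3 in the frame of deck_mid between 0.04 and 0.056 m and y of module3 in the frame of deck_mid between -0.046 and -0.03 m) or (x of module3 in the frame of deck_mid between 0.04 and 0.056 m and y of module3 in the frame of deck_mid between 0.03 and 0.046 m)) and z of module3 in the frame of deck_mid between -0.003 and 0.003 m and contact force between each of module0, module1, module2, module3 and the fingers below 0.1 N), for 0.2 s.
3. the start button is pressed beyond 4 mm while the deck is level, the modules are in their nests and the order's digit is in the window (all of step 1 and ((x of module0 in the frame of deck_mid between -0.056 and -0.04 m and y of module0 in the frame of deck_mid between -0.046 and -0.03 m) or (x of module0 in the frame of deck_mid between -0.056 and -0.04 m and y of module0 in the frame of deck_mid between 0.03 and 0.046 m) or (x of module0 in the frame of deck_mid between 0.04 and 0.056 m and y of module0 in the frame of deck_mid between -0.046 and -0.03 m) or (x of module0 in the frame of deck_mid between 0.04 and 0.056 m and y of module0 in the frame of deck_mid between 0.03 and 0.046 m)) and angle between the x axis of each of module0, module1, module2, module3 and the x axis of deck_mid, either way round below 0.2 rad and angle between each of module0, module1, module2, module3's own z axis and vertical below 0.06 rad and z of module0 in the frame of deck_mid between -0.003 and 0.003 m and ((x of module1 in the frame of deck_mid between -0.056 and -0.04 m and y of module1 in the frame of deck_mid between -0.046 and -0.03 m) or (x of module1 in the frame of deck_mid between -0.056 and -0.04 m and y of module1 in the frame of deck_mid between 0.03 and 0.046 m) or (x of module1 in the frame of deck_mid between 0.04 and 0.056 m and y of module1 in the frame of deck_mid between -0.046 and -0.03 m) or (x of module1 in the frame of deck_mid between 0.04 and 0.056 m and y of module1 in the frame of deck_mid between 0.03 and 0.046 m)) and z of module1 in the frame of deck_mid between -0.003 and 0.003 m and ((x of module2 in the frame of deck_mid between -0.056 and -0.04 m and y of module2 in the frame of deck_mid between -0.046 and -0.03 m) or (x of module2 in the frame of deck_mid between -0.056 and -0.04 m and y of module2 in the frame of deck_mid between 0.03 and 0.046 m) or (x of module2 in the frame of deck_mid between 0.04 and 0.056 m and y of module2 in the frame of deck_mid between -0.046 and -0.03 m) or (x of module2 in the frame of deck_mid between 0.04 and 0.056 m and y of module2 in the frame of deck_mid between 0.03 and 0.046 m)) and z of module2 in the frame of deck_mid between -0.003 and 0.003 m and ((x of module3 in the frame of deck_mid between -0.056 and -0.04 m and y of module3 in the frame of deck_mid between -0.046 and -0.03 m) or (x of module3 in the frame of deck_mid between -0.056 and -0.04 m and y of module3 in the frame of deck_mid between 0.03 and 0.046 m) or (x of module3 in the frame of deck_mid between 0.04 and 0.056 m and y of module3 in the frame of deck_mid between -0.046 and -0.03 m) or (x of module3 in the frame of deck_mid between 0.04 and 0.056 m and y of module3 in the frame of deck_mid between 0.03 and 0.046 m)) and z of module3 in the frame of deck_mid between -0.003 and 0.003 m and ((horizontal distance between card1 and order_frame below 0.02 m and value of joint program_wheel between 0.6354 and 0.9354 rad) or (horizontal distance between card2 and order_frame below 0.02 m and value of joint program_wheel between 1.4208 and 1.7208 rad) or (horizontal distance between card5 and order_frame below 0.02 m and value of joint program_wheel between 3.777 and 4.077 rad) or (horizontal distance between card6 and order_frame below 0.02 m and value of joint program_wheel between 4.5624 and 4.8624 rad)) and value of joint start above 0.004 m), for 0.02 s.
At the end, for the whole second after the job is handed in: Deck level within 0.012 rad; every module present at rest in a nest: within 8 mm of its centre in x and y, lined up with it, down on its floor within 3 mm; start button pressed with the ordered digit within 0.15 rad of mid-window, and let go; thumbwheel then back within 0.15 rad of 0 (all of step 2 and value of joint program_wheel between -0.15 and 0.15 rad and value of joint start below 0.002 m and linear speed of each of module0, module1, module2, module3 below 0.02 m/s); the robot touches nothing.
It fails at once if a bystander is moved more than 40 mm (distance of any of screwdriver, tape_roll, cleaner, part_reel, pen_pot, tweezers, small_bin from where it was at the start of the episode above 0.04 m).
Of module0, module1, module2, module3 only 2 to 4 are there at a start; the rules pass over those that are not, and their reading is None.
At some moment in a run one of module0, module1, module2, module3 may be knocked a few centimetres aside while the robot is not near it.
Once in a run the grip may slacken for a moment while it holds something.
It also fails if it takes over 210 s, if anything falls off the work surface, if the arm or the gripper's body presses on something with over 40 N, if the wrist force passes 120 N, or if a joint passes its speed limit or range.

### The arm

A 6-joint arm with a two-finger parallel gripper is mounted at the origin on the work surface. World frame = base frame: x ahead of the robot, y to its left, z up, the work surface at z = 0. Lengths are in m, angles in rad, forces in N, time in s.
With the tool pointing down it reaches from about 0.425 to 0.95 m from the base axis. Payload 3.5 kg.
Tool frame: the origin (TCP) lies on the centre line of the jaws, within the pads' length; the fingertips stand 25 mm ahead of it and the grasp point (between the pads) lies 6 mm ahead of it (ctrl.finger_overhang is the distance from the TCP to the fingertips, in m); z points along the fingers, y is the line along which they close (so a half turn about z gives the same grasp; the last joint's range is limited). The gripper opens to 85 mm and grips with 20 to 120 N. Pads are 22 mm wide; open, the fingers measure 114 mm over their backs; the gripper's body (76 mm by 85 mm) begins 54 mm behind the grasp point. The pads swing forward as they close: fully open they stand 13 mm farther back than shut.
Start: joints at [-1.39, 0.286, 1.577, -0, 1.279, -0.15], TCP at [0.219, -0.638, 0.256] pointing down, gripper open.
Joint ranges: [-2.77, 2.77], [-0.9, 2.22], [0.21, 2.48], [-1.53, 4.67], [0.24, 2.81], [-2.84, 2.84]. Speed limits (rad/s): [2.79, 2.79, 3.14, 3.14, 3.14, 3.14].

### API

Orientations are given as a unit quaternion [x, y, z, w].
In Python, from plant import get_state, imaging, job, ctrl gives the robot as it stands.
- The arm moves only by the tool jog_arm, never from a script. Its argument "increments" is a list of rows, each an object of numbers: "dx", "dy", "dz": the shift along the world's x, y, z each as a share of 12 cm, from -1 to 1; "ax", "ay", "az": the turn, a rotation vector about the world's x, y, z each as a share of pi/2 rad, from -1 to 1; "gripper": the gripper command: -1 is shut, 1 is fully open, values between are in proportion. A call has 1 to 10 rows; each row is the pose to reach, as a shift and turn from the pose commanded when the call began; what a row does not reach only later rows make up. A row lasts 1/10 s, in which the tool goes at most 50 mm and 8.59 degrees, less where a joint would pass 70% of its speed; a pose out of reach is approached as far as the arm can. A call with a number of a shift or a turn outside -1 to 1 is refused whole. A call with a gripper value outside its range is refused whole. The fingers move at their own pace and stop on an object; "force" is the grip in N (left out, the last holds). Time passes only in rows, so rows that repeat a pose let the fingers close. It gives the time, the measured TCP pose, the force, the opening and the grip force at its end, in the units of the state.
- get_state(): the state, without advancing time (a new reading comes with each control period).
- imaging.read_camera(name): name is "side" or "top"; returns a dict with "frame" (480x640x3 uint8, blue, green, red), "depth" (480x640 float32, m along the optical axis (not along the pixel's ray), 0 where there is no reading), "camera_matrix" (3x3 intrinsics, pixels), "dist" ([k1, k2, p1, p2, k3] as OpenCV has them; the pictures are not rectified), "extrinsics" (4x4, takes a point from camera to world coordinates). Camera axes: x right, y up, looking along -z (the intrinsics and any distortion apply to the point x, -y, -z); pixel columns grow to the right and rows downward; lengths in m; the calibration is good to about 2 mm. A picture is of the moment at which its call begins.
- job.sign_off(): hands the job in; it is judged then, once.
The state is a dict: "time": time; "qpos": joint angles; "dq": joint speeds; "joint_efforts": joint torques, N m; "eef_pos": TCP position; "tcp_rot": TCP orientation; "contact_force": force on the tool from outside, world axes, zero at the start; "wrist_torque": the same for the moment, N m; "opening": opening from 0.0 (shut) to 1.0 (fully open); "finger_force": force on a finger pad.
Only numpy, scipy, OpenCV 4.12 (cv2) and the standard library are available. Lean on these libraries where they do the work, as an engineer would, in place of code of your own. Each camera call takes 0.05 s, during which the arm holds its last target. There are 200 camera calls.

## Working session

There is one attempt and no reset: what is moved stays moved. The work goes in short steps, Python scripts to look and compute and a tool call to move; the robot and the scene stay as the last step left them, time stands still between calls to the robot, and variables do not carry over. Pictures are saved under pics/ and viewed, at most 14 in all, crops included, and the job is handed in when it is done.

Besides the shell and the picture viewer there is one more tool, called after "Emit:" as name([rows], argument=value, ...), one row to a line, values as JSON. jog_arm: Moves the arm, as the interface text tells. Shift numbers are shares of 12 cm and turn numbers shares of pi/2 rad, none past 1 either way. Its arguments: {"type":"object","properties":{"increments":{"type":"array"},"force":{"type":"number"}},"required":["increments"]}

```bash
mkdir -p pics && cat > h.py <<'E'
import numpy as np, cv2
from plant import get_state, imaging, job, ctrl
def cam(n):
    c=imaging.read_camera(n); c['K']=np.array(c['camera_matrix'],float); c['D']=np.array(c['dist'],float); c['T']=np.array(c['extrinsics'],float); return c
def ray(c,uv):
    p=cv2.undistortPoints(np.array(uv,float).reshape(-1,1,2),c['K'],c['D']).reshape(-1,2)
    d=np.c_[p[:,0],-p[:,1],-np.ones(len(p))]@c['T'][:3,:3].T
    return c['T'][:3,3],d
def onz(c,uv,z):
    o,d=ray(c,uv); return o+d*((z-o[2])/d[:,2])[:,None]
def proj(c,P):
    P=np.atleast_2d(P).astype(float); q=(P-c['T'][:3,3])@c['T'][:3,:3]
    q=np.c_[q[:,0],-q[:,1],-q[:,2]]
    return cv2.projectPoints(q,np.zeros(3),np.zeros(3),c['K'],c['D'])[0].reshape(-1,2)
E
python3 - <<'E'
from h import *
for n in('top','side'):
    c=cam(n); cv2.imwrite(f'pics/{n}0.png',c['frame']); print(n,c['T'].round(3).tolist(),c['K'].round(1).tolist(),c['D'])
s=get_state(); print(s['time'],s['eef_pos'],s['tcp_rot'],s['opening'],ctrl.finger_overhang)
E
```

```text
top [[0.06, 0.974, -0.219, 0.24], [-0.998, 0.059, -0.011, 0.054], [0.002, 0.219, 0.976, 1.32], [0.0, 0.0, 0.0, 1.0]] [[507.9, 0.0, 319.7], [0.0, 507.9, 231.9], [0.0, 0.0, 1.0]] [-0.1306493  0.         0.         0.         0.       ]
side [[-0.988, 0.132, -0.085, 0.402], [-0.156, -0.763, 0.627, 0.794], [0.018, 0.633, 0.774, 1.001], [0.0, 0.0, 0.0, 1.0]] [[535.7, 0.0, 331.4], [0.0, 535.7, 241.9], [0.0, 0.0, 1.0]] [-0.05770892  0.          0.          0.          0.        ]
0.1 [ 0.21917709 -0.63785045  0.25503313] [ 9.86350603e-01  1.64655100e-01 -1.24608946e-05 -1.08925836e-03] 1.0003131893318582 0.025
```

View pics/top0.png

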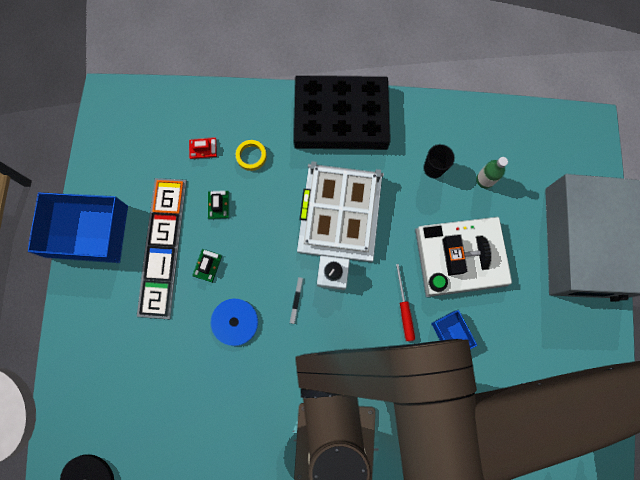

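View pics/side0.png

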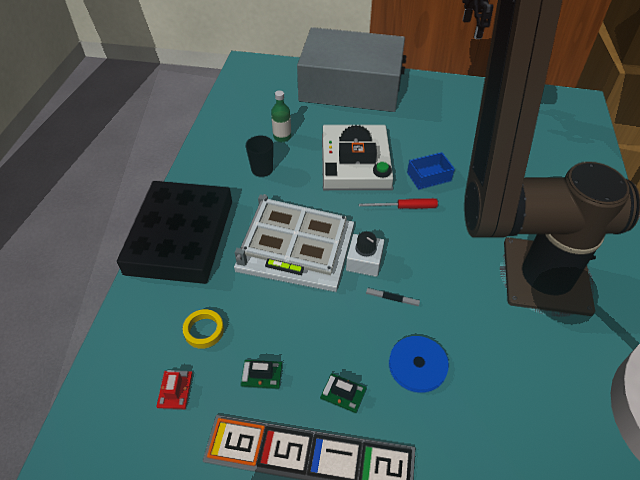

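The top view shows these candidates:
- **Green modules:** two, at (219,205) and (208,265). The red look-alike at (203,148) is to be left alone.
- **Knob:** black, at (333,271). The black cup at (438,160) is not it.
- **Vial:** at (305,205).
- **Start button:** (438,282). The thumbwheel is at (485,252) and the window at (457,254).
- **Order card:** the orange frame holds 6, at (168,198).

Next I'll take a close crop and measure.

```bash
cat > m.py <<'E'
from h import *
def blobs(c,lo,hi,box,amin=30):
    h=cv2.cvtColor(c['frame'],cv2.COLOR_BGR2HSV); m=cv2.inRange(h,lo,hi)
    k=np.zeros_like(m); x0,y0,x1,y1=box; k[y0:y1,x0:x1]=m[y0:y1,x0:x1]
    cs=cv2.findContours(k,cv2.RETR_EXTERNAL,cv2.CHAIN_APPROX_NONE)[0]
    return [q for q in sorted(cs,key=cv2.contourArea,reverse=True) if cv2.contourArea(q)>amin]
def rect(P): # min-area rect in world xy
    r=cv2.minAreaRect((P[:,:2]*1000).astype(np.float32)); b=cv2.boxPoints(r)
    e=[b[1]-b[0],b[2]-b[1]]; e=max(e,key=np.linalg.norm)
    return np.array(r[0]).round(1),np.array(r[1]).round(1),round(float(np.degrees(np.arctan2(e[1],e[0]))),1)
E
python3 - <<'E'
from m import *
c=cam('top'); s=cam('side')
for n,k,z,box in(('top',c,.008,(170,170,250,300)),('side',s,.008,(220,340,390,420))):
    for q in blobs(k,(40,80,30),(80,255,255),box): 
        h=cv2.convexHull(q).reshape(-1,2); print(n,'module',rect(onz(k,h,z)))
for n,k,box in(('top',c,(425,270,455,295)),('side',s,(370,160,395,180))):
    for q in blobs(k,(40,80,30),(85,255,255),box): print(n,'btn',q.reshape(-1,2).mean(0),cv2.contourArea(q),onz(k,q.reshape(-1,2).mean(0),.08))
# tester, deck, whites
for q in blobs(c,(0,0,150),(180,60,255),(290,150,520,300),300): 
    h=cv2.convexHull(q).reshape(-1,2); print('white',h.mean(0),rect(onz(c,h,.06)))
for q in blobs(c,(0,0,0),(180,255,70),(322,258,345,285),60): print('knob top',cv2.minEnclosingCircle(q),onz(c,cv2.minEnclosingCircle(q)[0],.088))
for q in blobs(s,(0,0,0),(180,255,70),(352,228,382,258),60): print('knob side',cv2.boundingRect(q),onz(s,cv2.minEnclosingCircle(q)[0],.08))
def crop(k,x,y,w,h,f): return cv2.resize(k['frame'][y:y+h,x:x+w],None,fx=f,fy=f,interpolation=cv2.INTER_CUBIC)
a=np.vstack([np.hstack([crop(c,290,160,100,70,4),crop(c,415,215,100,70,4)]),np.hstack([crop(s,225,195,100,80,4),crop(s,315,115,100,80,4)])])
cv2.imwrite('pics/crop1.png',a[:600,:800])
E
```

```text
top module (array([592.7, 347.3]), array([74.6, 54.7]), 6.4)
top module (array([426.8, 360.2]), array([57.2, 75.5]), -13.6)
side module (array([428.8, 360.5]), array([57.3, 75.9]), -14.0)
side module (array([595.4, 348.1]), array([75.4, 57.8]), 5.9)
top btn [438.5        281.33333333] 123.0 [[ 0.41054494 -0.2318986   0.08      ]]
side btn [382. 167.] 98.0 [[ 0.41510203 -0.21491552  0.08      ]]
white [339.66666667 215.66666667] (array([543.,  23.]), array([193., 312.]), -3.8)
white [467.11111111 252.        ] (array([ 486.2, -303.3]), array([177. , 216.5]), -79.5)
knob top ((333.5, 271.0), 9.34087085723877) [[0.42023152 0.02890744 0.088     ]]
knob side (356, 231, 21, 25) [[0.4256299  0.03795882 0.08      ]]
```

View pics/crop1.png

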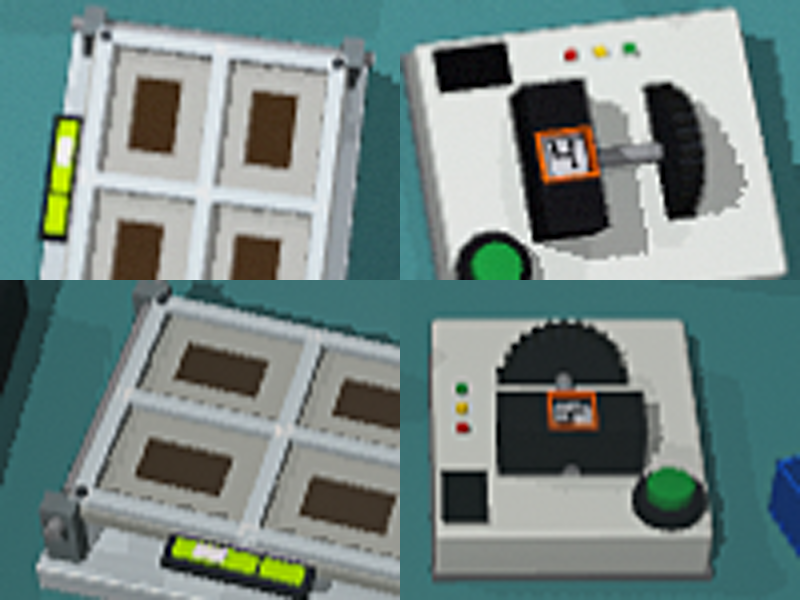

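The crop shows the bubble at the far end, so the near edge is low and the knob must go clockwise. The window reads 4 and the order is 6. The start button is at the lower left of the tester. Next I'll estimate the tilt from depth.

```bash
cat > deck.py <<'E'
from m import *
def deck():
    c=cam('top'); f=c['frame']
    C=[];Z=[]
    for q in blobs(c,(0,60,20),(25,255,110),(305,165,380,255),40)[:4]:
        m=np.zeros(f.shape[:2],np.uint8); cv2.drawContours(m,[q],-1,255,-1)
        v,u=np.nonzero(m); d=c['depth'][v,u]; ok=d>0
        o,r=ray(c,np.c_[u,v]); dc=-(r@c['T'][:3,:3])[:,2] # =1
        P=o+r*d[:,None]; C.append(np.r_[P[ok].mean(0)]); 
    C=np.array(C); print('nests\n',C.round(4))
    A=np.c_[C[:,:2],np.ones(len(C))]; s=np.linalg.lstsq(A,C[:,2],rcond=None)[0]; print('slope x,y',s[:2].round(4),'mid',C.mean(0).round(4))
    ys=blobs(c,(25,120,120),(40,255,255),(295,180,315,230),3)
    for q in ys: print('vial',cv2.boundingRect(q))
    w=blobs(c,(0,0,190),(180,70,255),(296,182,312,226),2)
    for q in w: print('wh',cv2.boundingRect(q))
    return c,C
if __name__=='__main__':
    c,C=deck(); s=cam('side')
    a=[cv2.resize(k['frame'][y:y+60,x:x+80],(400,300),interpolation=cv2.INTER_CUBIC) for k,x,y in((c,280,180),(c,300,240),(s,255,245),(s,335,215))]
    cv2.imwrite('pics/deck1.png',np.vstack([np.hstack(a[:2]),np.hstack(a[2:])]))
E
python3 deck.py
```

```text
nests
 [[ 0.544   0.0596  0.0515]
 [ 0.5392 -0.0161  0.052 ]
 [ 0.6346 -0.0226  0.0582]
 [ 0.64    0.0532  0.0579]]
slope x,y [ 0.0654 -0.0093] mid [0.5894 0.0185 0.0549]
vial (301, 200, 7, 19)
vial (304, 190, 6, 8)
wh (301, 191, 11, 35)
wh (306, 182, 6, 6)
wh (304, 194, 4, 8)
```

View pics/deck1.png

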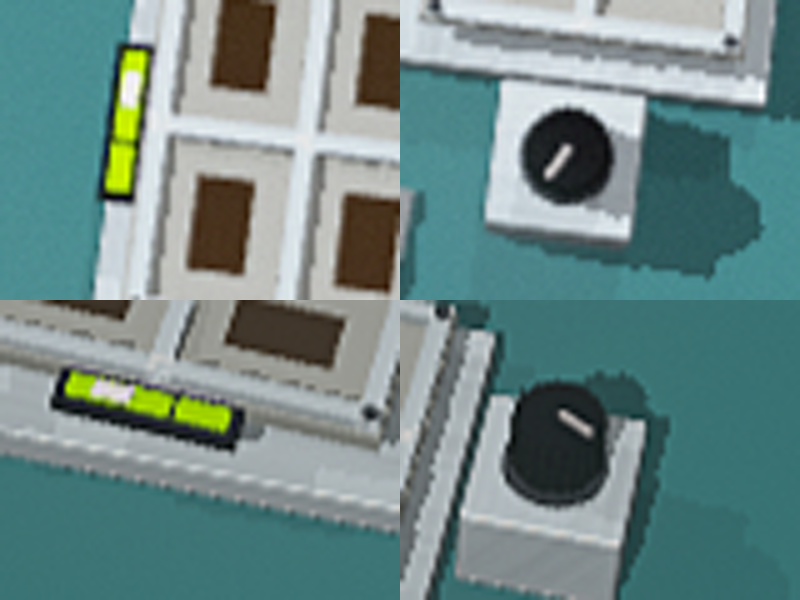

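The depth slope (about -0.065 rad) and the knob's white line (about 2.5 rad short) agree, so the knob needs roughly 2.5 rad clockwise. I'll move to it now.

Emit:
jog_arm([
  {"dx": 1, "dy": 1, "az": 0.2, "gripper": 1},
  {"dx": 1, "dy": 1, "az": 0.2},
  {"dx": 1, "dy": 1, "az": 0.2},
  {"dx": 1, "dy": 1, "az": 0.2},
  {"dx": 1, "dy": 1, "az": 0.2},
  {"dx": 1, "dy": 1, "az": 0.2},
])

```text
$.increments[0]: bad value
```

Emit:
jog_arm([
  {"dx": 1, "dy": 1, "az": 0.2},
  {"dx": 1, "dy": 1, "az": 0.2},
  {"dx": 1, "dy": 1, "az": 0.2},
  {"dx": 1, "dy": 1, "az": 0.2},
  {"dx": 1, "dy": 1, "az": 0.2},
  {"dx": 1, "dy": 1, "az": 0.2},
])

```text
$.increments[0]: bad value
```

Emit:
jog_arm([
  {"dy": 1, "az": 0.2},
  {"dy": 1, "az": 0.2},
  {"dy": 1, "az": 0.2},
  {"dy": 1, "az": 0.2},
  {"dy": 1, "az": 0.2},
])

```text
$.increments[0]: bad value
```

Emit:
jog_arm([
  {"dy": 1, "az": 0.2},
  {"dy": 1, "az": 0.2},
  {"dy": 1, "az": 0.2},
  {"dy": 1, "az": 0.2},
  {"dy": 1, "az": 0.2},
])

```text
$.increments[0]: bad value
```

Emit:
jog_arm([
  {"dy": 1, "az": 0.26},
  {"dy": 1, "az": 0.26},
  {"dy": 1, "az": 0.26},
  {"dy": 1, "az": 0.26},
  {"dy": 1, "az": 0.26},
])

```text
$.increments[0]: bad value
```

Emit:
jog_arm([
  {"dx": 1, "dy": 1, "dz": 0, "ax": 0, "ay": 0, "az": 0.2, "gripper": 1},
  {"dx": 1, "dy": 1, "dz": 0, "ax": 0, "ay": 0, "az": 0.2, "gripper": 1},
  {"dx": 1, "dy": 1, "dz": 0, "ax": 0, "ay": 0, "az": 0.2, "gripper": 1},
  {"dx": 1, "dy": 1, "dz": 0, "ax": 0, "ay": 0, "az": 0.2, "gripper": 1},
  {"dx": 1, "dy": 1, "dz": 0, "ax": 0, "ay": 0, "az": 0.2, "gripper": 1},
])

```text
time: 0.8
eef_pos: [0.3412, -0.5165, 0.2565]
tcp_rot: [0.948, 0.319, 0.0, 0.0]
contact_force: [0.1, -0.1, -0.2]
opening: 0.999
finger_force: 0.0
```

Emit:
jog_arm([
  {"dx": 1, "dy": 1, "dz": 0, "ax": 0, "ay": 0, "az": 0.2, "gripper": 1},
  {"dx": 1, "dy": 1, "dz": 0, "ax": 0, "ay": 0, "az": 0.2, "gripper": 1},
  {"dx": 1, "dy": 1, "dz": 0, "ax": 0, "ay": 0, "az": 0.2, "gripper": 1},
  {"dx": 1, "dy": 1, "dz": 0, "ax": 0, "ay": 0, "az": 0.2, "gripper": 1},
  {"dx": 1, "dy": 1, "dz": 0, "ax": 0, "ay": 0, "az": 0.2, "gripper": 1},
])

```text
time: 1.3
eef_pos: [0.4603, -0.3978, 0.2564]
tcp_rot: [0.887, 0.462, -0.0, 0.0]
contact_force: [0.4, -0.2, -0.1]
opening: 1.0
finger_force: 0.0
```

Emit:
jog_arm([
  {"dx": 0, "dy": 1, "dz": 0, "ax": 0, "ay": 0, "az": 0.2, "gripper": 1},
  {"dx": 0, "dy": 1, "dz": 0, "ax": 0, "ay": 0, "az": 0.2, "gripper": 1},
  {"dx": 0, "dy": 1, "dz": 0, "ax": 0, "ay": 0, "az": 0.2, "gripper": 1},
  {"dx": 0, "dy": 1, "dz": 0, "ax": 0, "ay": 0, "az": 0.2, "gripper": 1},
])

```text
time: 1.7
eef_pos: [0.4586, -0.278, 0.2565]
tcp_rot: [0.804, 0.594, -0.0, 0.0]
contact_force: [0.7, 0.0, -0.2]
opening: 1.003
finger_force: 0.0
```

Emit:
jog_arm([
  {"dx": 0, "dy": 1, "dz": 0, "ax": 0, "ay": 0, "az": 0.2, "gripper": 1},
  {"dx": 0, "dy": 1, "dz": 0, "ax": 0, "ay": 0, "az": 0.2, "gripper": 1},
  {"dx": 0, "dy": 1, "dz": 0, "ax": 0, "ay": 0, "az": 0.2, "gripper": 1},
  {"dx": 0, "dy": 1, "dz": 0, "ax": 0, "ay": 0, "az": 0.2, "gripper": 1},
])

```text
time: 2.1
eef_pos: [0.4594, -0.1586, 0.2567]
tcp_rot: [0.701, 0.713, -0.0, 0.001]
contact_force: [-0.1, -0.2, 0.2]
opening: 1.001
finger_force: 0.0
```

Emit:
jog_arm([
  {"dx": 0, "dy": 1, "dz": 0, "ax": 0, "ay": 0, "az": 0.26, "gripper": 1},
  {"dx": 0, "dy": 1, "dz": 0, "ax": 0, "ay": 0, "az": 0.26, "gripper": 1},
  {"dx": 0, "dy": 1, "dz": 0, "ax": 0, "ay": 0, "az": 0.26, "gripper": 1},
  {"dx": 0, "dy": 1, "dz": 0, "ax": 0, "ay": 0, "az": 0.26, "gripper": 1},
  {"dx": 0, "dy": 1, "dz": 0, "ax": 0, "ay": 0, "az": 0.26, "gripper": 1},
])

```text
time: 2.6
eef_pos: [0.46, -0.0403, 0.2566]
tcp_rot: [0.544, 0.839, -0.0, 0.001]
contact_force: [-0.1, -0.6, 0.1]
opening: 1.002
finger_force: 0.0
```

Emit:
jog_arm([
  {"dx": -0.3, "dy": 0.55, "dz": -0.6, "ax": 0, "ay": 0, "az": 0, "gripper": 1},
  {"dx": -0.3, "dy": 0.55, "dz": -0.6, "ax": 0, "ay": 0, "az": 0, "gripper": 1},
  {"dx": -0.3, "dy": 0.55, "dz": -0.6, "ax": 0, "ay": 0, "az": 0, "gripper": 1},
  {"dx": -0.3, "dy": 0.55, "dz": -0.6, "ax": 0, "ay": 0, "az": 0, "gripper": 1},
])

```text
time: 3.0
eef_pos: [0.423, 0.0265, 0.1833]
tcp_rot: [0.543, 0.84, -0.001, -0.001]
contact_force: [0.7, 0.6, 0.2]
opening: 1.0
finger_force: 0.0
```

Emit:
jog_arm([
  {"dx": 0.01, "dy": 0.02, "dz": -0.8, "ax": 0, "ay": 0, "az": 0, "gripper": 1},
  {"dx": 0.01, "dy": 0.02, "dz": -0.8, "ax": 0, "ay": 0, "az": 0, "gripper": 1},
  {"dx": 0.01, "dy": 0.02, "dz": -0.8, "ax": 0, "ay": 0, "az": 0, "gripper": 1},
  {"dx": 0.01, "dy": 0.02, "dz": -0.8, "ax": 0, "ay": 0, "az": 0, "gripper": 1},
])

```text
time: 3.4
eef_pos: [0.4261, 0.0285, 0.0897]
tcp_rot: [0.543, 0.84, 0.0, 0.001]
contact_force: [-0.0, 0.2, -0.0]
opening: 1.0
finger_force: 0.0
```

Emit:
jog_arm([
  {"dx": 0, "dy": 0, "dz": 0, "ax": 0, "ay": 0, "az": 0, "gripper": 0.1},
  {"dx": 0, "dy": 0, "dz": 0, "ax": 0, "ay": 0, "az": 0, "gripper": -0.2},
  {"dx": 0, "dy": 0, "dz": 0, "ax": 0, "ay": 0, "az": 0, "gripper": -1},
  {"dx": 0, "dy": 0, "dz": 0, "ax": 0, "ay": 0, "az": 0, "gripper": -1},
  {"dx": 0, "dy": 0, "dz": 0, "ax": 0, "ay": 0, "az": 0, "gripper": -1},
  {"dx": 0, "dy": 0, "dz": 0, "ax": 0, "ay": 0, "az": 0, "gripper": -1},
], force=60)

```text
time: 4.0
eef_pos: [0.4258, 0.0297, 0.0906]
tcp_rot: [0.542, 0.84, 0.0, 0.002]
contact_force: [-2.6, -0.9, 6.7]
opening: 0.447
finger_force: 59.6
```

Emit:
jog_arm([
  {"dx": 0, "dy": 0, "dz": 0, "ax": 0, "ay": 0, "az": -0.09, "gripper": -1},
  {"dx": 0, "dy": 0, "dz": 0, "ax": 0, "ay": 0, "az": -0.18, "gripper": -1},
  {"dx": 0, "dy": 0, "dz": 0, "ax": 0, "ay": 0, "az": -0.27, "gripper": -1},
  {"dx": 0, "dy": 0, "dz": 0, "ax": 0, "ay": 0, "az": -0.36, "gripper": -1},
  {"dx": 0, "dy": 0, "dz": 0, "ax": 0, "ay": 0, "az": -0.45, "gripper": -1},
  {"dx": 0, "dy": 0, "dz": 0, "ax": 0, "ay": 0, "az": -0.54, "gripper": -1},
  {"dx": 0, "dy": 0, "dz": 0, "ax": 0, "ay": 0, "az": -0.63, "gripper": -1},
  {"dx": 0, "dy": 0, "dz": 0, "ax": 0, "ay": 0, "az": -0.72, "gripper": -1},
  {"dx": 0, "dy": 0, "dz": 0, "ax": 0, "ay": 0, "az": -0.8, "gripper": -1},
  {"dx": 0, "dy": 0, "dz": 0, "ax": 0, "ay": 0, "az": -0.8, "gripper": -1},
])

```text
time: 5.0
eef_pos: [0.4263, 0.0296, 0.0907]
tcp_rot: [0.933, 0.36, 0.002, 0.001]
contact_force: [-0.3, -1.3, 6.7]
opening: 0.446
finger_force: 59.5
```

Emit:
jog_arm([
  {"dx": 0, "dy": 0, "dz": 0, "ax": 0, "ay": 0, "az": -0.09, "gripper": -1},
  {"dx": 0, "dy": 0, "dz": 0, "ax": 0, "ay": 0, "az": -0.18, "gripper": -1},
  {"dx": 0, "dy": 0, "dz": 0, "ax": 0, "ay": 0, "az": -0.27, "gripper": -1},
  {"dx": 0, "dy": 0, "dz": 0, "ax": 0, "ay": 0, "az": -0.36, "gripper": -1},
  {"dx": 0, "dy": 0, "dz": 0, "ax": 0, "ay": 0, "az": -0.45, "gripper": -1},
  {"dx": 0, "dy": 0, "dz": 0, "ax": 0, "ay": 0, "az": -0.54, "gripper": -1},
  {"dx": 0, "dy": 0, "dz": 0, "ax": 0, "ay": 0, "az": -0.63, "gripper": -1},
  {"dx": 0, "dy": 0, "dz": 0, "ax": 0, "ay": 0, "az": -0.72, "gripper": -1},
  {"dx": 0, "dy": 0, "dz": 0, "ax": 0, "ay": 0, "az": -0.79, "gripper": -1},
  {"dx": 0, "dy": 0, "dz": 0, "ax": 0, "ay": 0, "az": -0.79, "gripper": -1},
])

```text
time: 6.0
eef_pos: [0.4263, 0.0291, 0.0907]
tcp_rot: [0.969, -0.249, 0.002, 0.001]
contact_force: [-0.3, -2.8, 5.2]
opening: 0.444
finger_force: 59.6
```

```bash
sed -i 's/deck1.png/deck2.png/' deck.py && python3 deck.py
```

```text
nests
 [[ 0.4644  0.0279  0.2717]
 [ 0.6347 -0.0225  0.0616]
 [ 0.6401  0.0533  0.0616]]
slope x,y [-1.2077  0.0851] mid [0.5797 0.0196 0.1316]
vial (301, 205, 6, 13)
vial (303, 189, 7, 13)
wh (301, 182, 11, 44)
wh (303, 199, 4, 8)
```

View pics/deck2.png

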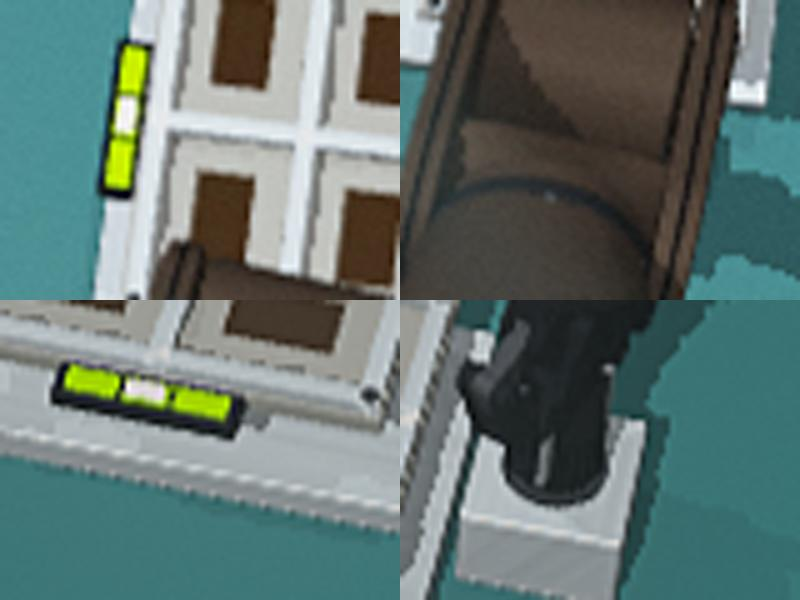

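The bubble sits midway between the lines and the nest floor height is 61.6 mm, so the deck is level. I'll release the knob and go to the near module.

Emit:
jog_arm([
  {"dx": 0, "dy": 0, "dz": 0, "ax": 0, "ay": 0, "az": 0, "gripper": 0.5},
  {"dx": 0, "dy": 0, "dz": 0, "ax": 0, "ay": 0, "az": 0, "gripper": 0.5},
  {"dx": 0, "dy": 0, "dz": 0, "ax": 0, "ay": 0, "az": 0, "gripper": 0.5},
  {"dx": 0, "dy": 0, "dz": 0, "ax": 0, "ay": 0, "az": 0, "gripper": 0.5},
  {"dx": 0, "dy": 0, "dz": 0.9, "ax": 0, "ay": 0, "az": 0, "gripper": 0.5},
  {"dx": 0, "dy": 0, "dz": 0.9, "ax": 0, "ay": 0, "az": 0, "gripper": 0.5},
  {"dx": 0, "dy": 0, "dz": 0.9, "ax": 0, "ay": 0, "az": 0, "gripper": 0.5},
  {"dx": 0, "dy": 0, "dz": 0.9, "ax": 0, "ay": 0, "az": 0, "gripper": 0.5},
])

```text
time: 6.9
eef_pos: [0.4259, 0.0299, 0.1987]
tcp_rot: [0.969, -0.248, 0.003, -0.0]
contact_force: [-0.4, 0.4, -0.0]
opening: 0.752
finger_force: 0.0
```

Emit:
jog_arm([
  {"dx": 0.1, "dy": 1, "dz": 0, "ax": 0, "ay": 0, "az": 0.1, "gripper": 0.5},
  {"dx": 0.1, "dy": 1, "dz": 0, "ax": 0, "ay": 0, "az": 0.1, "gripper": 0.5},
  {"dx": 0.1, "dy": 1, "dz": 0, "ax": 0, "ay": 0, "az": 0.1, "gripper": 0.5},
  {"dx": 0.1, "dy": 1, "dz": 0, "ax": 0, "ay": 0, "az": 0.1, "gripper": 0.5},
])

```text
time: 7.3
eef_pos: [0.435, 0.1519, 0.1938]
tcp_rot: [0.986, -0.17, -0.002, 0.0]
contact_force: [-0.4, -0.0, 0.1]
opening: 0.743
finger_force: 0.0
```

```bash
cat > mods.py <<'E'
from m import *
c=cam('top'); s=cam('side')
for n,k,box in(('top',c,(170,170,295,300)),('side',s,(220,320,390,420))):
    for q in blobs(k,(40,80,30),(80,255,255),box): 
        print(n,rect(onz(k,cv2.convexHull(q).reshape(-1,2),.008)))
g=get_state(); print(g['time'],g['eef_pos'].round(4),g['tcp_rot'].round(3),np.round(g['qpos'],2))
E
python3 mods.py; python3 deck.py
```

```text
top (array([592.8, 347.3]), array([74.6, 54.7]), 6.4)
top (array([426.9, 360.5]), array([57. , 75.5]), -13.6)
side (array([428.8, 360.5]), array([57.2, 75.9]), -14.1)
side (array([595.4, 348.3]), array([75.5, 58. ]), 6.3)
7.4 [0.4352 0.1499 0.1942] [ 0.985 -0.171 -0.002  0.001] [ 0.11 -0.14  2.14 -0.    1.14  2.03]
nests
 [[ 0.539  -0.0162  0.0613]
 [ 0.544   0.0594  0.0611]
 [ 0.6347 -0.0225  0.0616]
 [ 0.6402  0.0533  0.0614]]
slope x,y [ 0.0028 -0.0031] mid [0.5895 0.0185 0.0614]
vial (303, 189, 7, 13)
vial (302, 205, 5, 13)
wh (304, 182, 8, 44)
wh (303, 199, 4, 8)
```

Emit:
jog_arm([
  {"dx": 0, "dy": 1, "dz": -0.1, "ax": 0, "ay": 0, "az": 0.065, "gripper": 1},
  {"dx": 0, "dy": 1, "dz": -0.1, "ax": 0, "ay": 0, "az": 0.065, "gripper": 1},
  {"dx": 0, "dy": 1, "dz": -0.1, "ax": 0, "ay": 0, "az": 0.065, "gripper": 1},
  {"dx": 0, "dy": 1, "dz": -0.1, "ax": 0, "ay": 0, "az": 0.065, "gripper": 1},
])

```text
time: 7.9
eef_pos: [0.4362, 0.2707, 0.1836]
tcp_rot: [0.993, -0.12, -0.001, 0.0]
contact_force: [0.6, -1.0, -0.0]
opening: 1.001
finger_force: 0.0
```

Emit:
jog_arm([
  {"dx": -0.06, "dy": 0.76, "dz": -0.5, "ax": 0, "ay": 0, "az": 0, "gripper": 1},
  {"dx": -0.06, "dy": 0.76, "dz": -0.5, "ax": 0, "ay": 0, "az": 0, "gripper": 1},
  {"dx": -0.06, "dy": 0.76, "dz": -0.5, "ax": 0, "ay": 0, "az": 0, "gripper": 1},
  {"dx": -0.06, "dy": 0.76, "dz": -0.5, "ax": 0, "ay": 0, "az": 0, "gripper": 1},
])

```text
time: 8.3
eef_pos: [0.4287, 0.3601, 0.1227]
tcp_rot: [0.993, -0.121, -0.001, 0.001]
contact_force: [0.5, 0.3, 0.4]
opening: 0.999
finger_force: 0.0
```

Emit:
jog_arm([
  {"dx": 0, "dy": 0, "dz": -0.4, "ax": 0, "ay": 0, "az": 0, "gripper": 0.4},
  {"dx": 0, "dy": 0, "dz": -0.69, "ax": 0, "ay": 0, "az": 0, "gripper": 0.4},
  {"dx": 0, "dy": 0, "dz": -0.69, "ax": 0, "ay": 0, "az": 0, "gripper": 0.2},
  {"dx": 0, "dy": 0, "dz": -0.69, "ax": 0, "ay": 0, "az": 0, "gripper": 0.0},
  {"dx": 0, "dy": 0, "dz": -0.69, "ax": 0, "ay": 0, "az": 0, "gripper": -0.2},
  {"dx": 0, "dy": 0, "dz": -0.69, "ax": 0, "ay": 0, "az": 0, "gripper": -1},
  {"dx": 0, "dy": 0, "dz": -0.69, "ax": 0, "ay": 0, "az": 0, "gripper": -1},
  {"dx": 0, "dy": 0, "dz": -0.69, "ax": 0, "ay": 0, "az": 0, "gripper": -1},
  {"dx": 0, "dy": 0, "dz": -0.69, "ax": 0, "ay": 0, "az": 0, "gripper": -1},
], force=60)

```text
time: 9.2
eef_pos: [0.4316, 0.3621, 0.0449]
tcp_rot: [0.993, -0.121, 0.003, -0.001]
contact_force: [-0.4, -1.6, 6.3]
opening: 0.265
finger_force: 62.4
```

Emit:
jog_arm([
  {"dx": 0, "dy": 0, "dz": 0.3, "ax": 0, "ay": 0, "az": 0, "gripper": -1},
  {"dx": 0, "dy": 0, "dz": 0.6, "ax": 0, "ay": 0, "az": 0, "gripper": -1},
  {"dx": 0, "dy": 0, "dz": 0.9, "ax": 0, "ay": 0, "az": 0, "gripper": -1},
  {"dx": 0, "dy": 0, "dz": 0.9, "ax": 0, "ay": 0, "az": 0, "gripper": -1},
])

```text
time: 9.6
eef_pos: [0.4326, 0.3634, 0.1568]
tcp_rot: [0.993, -0.121, 0.005, -0.004]
contact_force: [0.5, 0.0, -0.8]
opening: 0.265
finger_force: 61.4
```

Emit:
jog_arm([
  {"dx": 0.9, "dy": -0.9, "dz": 0.3, "ax": 0, "ay": 0, "az": 0.11, "gripper": -1},
  {"dx": 0.9, "dy": -0.9, "dz": 0.3, "ax": 0, "ay": 0, "az": 0.11, "gripper": -1},
  {"dx": 0.9, "dy": -0.9, "dz": 0.3, "ax": 0, "ay": 0, "az": 0.11, "gripper": -1},
  {"dx": 0.9, "dy": -0.9, "dz": 0.3, "ax": 0, "ay": 0, "az": 0.11, "gripper": -1},
  {"dx": 0.9, "dy": -0.9, "dz": 0.3, "ax": 0, "ay": 0, "az": 0.11, "gripper": -1},
])

```text
time: 10.1
eef_pos: [0.5382, 0.2519, 0.1854]
tcp_rot: [0.999, -0.036, -0.0, -0.0]
contact_force: [-1.5, 0.4, -0.5]
opening: 0.264
finger_force: 61.3
```

Emit:
jog_arm([
  {"dx": 0.8, "dy": -0.9, "dz": 0, "ax": 0, "ay": 0, "az": 0, "gripper": -1},
  {"dx": 0.8, "dy": -0.9, "dz": 0, "ax": 0, "ay": 0, "az": 0, "gripper": -1},
  {"dx": 0.8, "dy": -0.9, "dz": 0, "ax": 0, "ay": 0, "az": 0, "gripper": -1},
  {"dx": 0.8, "dy": -0.9, "dz": 0, "ax": 0, "ay": 0, "az": 0, "gripper": -1},
  {"dx": 0.8, "dy": -0.9, "dz": 0, "ax": 0, "ay": 0, "az": 0, "gripper": -1},
])

```text
time: 10.6
eef_pos: [0.632, 0.1459, 0.1838]
tcp_rot: [0.999, -0.035, -0.002, -0.0]
contact_force: [0.7, -0.4, -1.0]
opening: 0.265
finger_force: 61.3
```

Emit:
jog_arm([
  {"dx": 0, "dy": -0.78, "dz": -0.3, "ax": 0, "ay": 0, "az": 0, "gripper": -1},
  {"dx": 0, "dy": -0.78, "dz": -0.3, "ax": 0, "ay": 0, "az": 0, "gripper": -1},
  {"dx": 0, "dy": -0.78, "dz": -0.3, "ax": 0, "ay": 0, "az": 0, "gripper": -1},
  {"dx": 0, "dy": -0.78, "dz": -0.3, "ax": 0, "ay": 0, "az": 0, "gripper": -1},
  {"dx": 0, "dy": -0.78, "dz": -0.3, "ax": 0, "ay": 0, "az": 0, "gripper": -1},
])

```text
time: 11.1
eef_pos: [0.6328, 0.0539, 0.1498]
tcp_rot: [0.999, -0.034, 0.0, -0.0]
contact_force: [-0.1, 0.2, -0.8]
opening: 0.266
finger_force: 61.3
```

```bash
cat > held.py <<'E'
from m import *
import sys
c=cam('top'); s=cam('side'); g=get_state()
print(g['time'],g['eef_pos'].round(4),g['tcp_rot'].round(3),g['opening'].round(3))
z=g['eef_pos'][2]-.045+.008
p=proj(s,g['eef_pos'])[0].astype(int); t=proj(c,g['eef_pos'])[0].astype(int)
for n,k,q in(('side',s,p),('top',c,t)):
    for b in blobs(k,(40,80,30),(85,255,255),(q[0]-60,max(q[1]-60,0),q[0]+60,q[1]+60)):
        print(n,cv2.boundingRect(b),rect(onz(k,cv2.convexHull(b).reshape(-1,2),z)))
a=[cv2.resize(k['frame'][max(q[1]-50,0):,max(q[0]-60,0):][:100,:120],(400,333),interpolation=cv2.INTER_CUBIC) for k,q in((c,t),(s,p))]
cv2.imwrite(sys.argv[1],np.hstack(a))
E
python3 held.py pics/held1.png
```

```text
Traceback (most recent call last):
  File "held.py", line 4, in <module>
    print(g['time'],g['eef_pos'].round(4),g['tcp_rot'].round(3),g['opening'].round(3))
                                                                ^^^^^^^^^^^^^^^^^^
AttributeError: 'float' object has no attribute 'round'
```

```bash
sed -i "s/g\['opening'\].round(3)/g['opening']/" held.py && python3 held.py pics/held1.png
```

```text
11.3 [0.6334 0.0532 0.1503] [ 0.999 -0.034  0.001 -0.   ] 0.2631662052050144
side (253, 219, 41, 22) (array([630.7,  54.9]), array([62.6, 76.9]), -3.7)
```

View pics/held1.png

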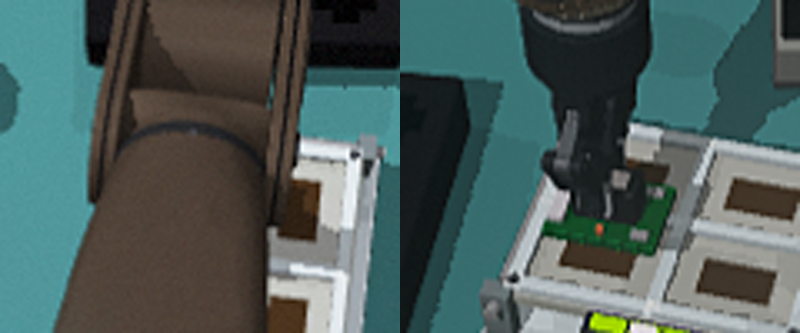

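Emit:
jog_arm([
  {"dx": 0.09, "dy": 0.01, "dz": 0, "ax": 0, "ay": 0, "az": 0, "gripper": -1},
  {"dx": 0.09, "dy": 0.01, "dz": -0.1, "ax": 0, "ay": 0, "az": 0, "gripper": -1},
  {"dx": 0.09, "dy": 0.01, "dz": -0.2, "ax": 0, "ay": 0, "az": 0, "gripper": -1},
  {"dx": 0.09, "dy": 0.01, "dz": -0.28, "ax": 0, "ay": 0, "az": 0, "gripper": -1},
  {"dx": 0.09, "dy": 0.01, "dz": -0.33, "ax": 0, "ay": 0, "az": 0, "gripper": -1},
  {"dx": 0.09, "dy": 0.01, "dz": -0.36, "ax": 0, "ay": 0, "az": 0, "gripper": -1},
  {"dx": 0.09, "dy": 0.01, "dz": -0.36, "ax": 0, "ay": 0, "az": 0, "gripper": -1},
])

```text
time: 12.0
eef_pos: [0.6441, 0.0527, 0.1063]
tcp_rot: [0.999, -0.035, 0.0, -0.0]
contact_force: [-0.1, -0.5, -1.6]
opening: 0.263
finger_force: 61.3
```

Emit:
jog_arm([
  {"dx": 0, "dy": 0, "dz": 0, "ax": 0, "ay": 0, "az": 0, "gripper": -0.3},
  {"dx": 0, "dy": 0, "dz": 0, "ax": 0, "ay": 0, "az": 0, "gripper": 0.1},
  {"dx": 0, "dy": 0, "dz": 0, "ax": 0, "ay": 0, "az": 0, "gripper": 0.1},
  {"dx": 0, "dy": 0, "dz": 0, "ax": 0, "ay": 0, "az": 0, "gripper": 0.1},
  {"dx": 0, "dy": 0, "dz": 0.3, "ax": 0, "ay": 0, "az": 0, "gripper": 0.1},
  {"dx": 0, "dy": 0, "dz": 0.7, "ax": 0, "ay": 0, "az": 0, "gripper": 0.1},
  {"dx": 0, "dy": 0, "dz": 0.7, "ax": 0, "ay": 0, "az": 0, "gripper": 0.1},
])

```text
time: 12.7
eef_pos: [0.6485, 0.0526, 0.1994]
tcp_rot: [0.999, -0.035, 0.008, 0.0]
contact_force: [1.8, 0.3, 2.2]
opening: 0.553
finger_force: 0.0
```

Emit:
jog_arm([
  {"dx": -0.1, "dy": 1, "dz": 0, "ax": 0, "ay": 0, "az": 0.11, "gripper": 0.5},
  {"dx": -0.1, "dy": 1, "dz": 0, "ax": 0, "ay": 0, "az": 0.11, "gripper": 0.5},
  {"dx": -0.1, "dy": 1, "dz": 0, "ax": 0, "ay": 0, "az": 0.11, "gripper": 0.5},
  {"dx": -0.1, "dy": 1, "dz": 0, "ax": 0, "ay": 0, "az": 0.11, "gripper": 0.5},
])

```text
time: 13.1
eef_pos: [0.6313, 0.1759, 0.1902]
tcp_rot: [0.999, 0.054, 0.0, -0.0]
contact_force: [-0.3, -1.4, -0.1]
opening: 0.752
finger_force: 0.0
```

```bash
python3 mods.py && cat > nest.py <<'E'
from m import *
c=cam('top'); s=cam('side')
mid=np.array([.5895,.0187]); X=np.array([.9977,-.068]); Y=np.array([.068,.9977])
for n,k,b in(('top',c,(300,165,380,265)),('side',s,(235,195,350,285))):
    for q in blobs(k,(45,100,30),(85,255,200),b):
        r=rect(onz(k,cv2.convexHull(q).reshape(-1,2),.069)); d=r[0]/1000-mid; print(n,'in nest frame',(d@X).round(4),(d@Y).round(4),r[1:])
E
python3 nest.py
```

```text
top (array([592.7, 347.3]), array([74.6, 54.7]), 6.4)
side (array([595.4, 348.1]), array([75.4, 57.9]), 5.9)
13.2 [0.632  0.173  0.1901] [0.999 0.052 0.    0.   ] [ 0.11  0.3   1.68 -0.    1.16  1.58]
top in nest frame 0.0484 0.0384 (array([55.5, 77.4]), -3.9)
side in nest frame 0.0391 0.0392 (array([58.8, 56.5]), 86.2)
```

Module 1 sits in its nest at (48.4, 38.4) mm in the deck frame. I'll get the second one.

Emit:
jog_arm([
  {"dx": -0.31, "dy": 0.9, "dz": 0, "ax": 0, "ay": 0, "az": 0, "gripper": 0.5},
  {"dx": -0.31, "dy": 0.9, "dz": 0, "ax": 0, "ay": 0, "az": 0, "gripper": 0.5},
  {"dx": -0.31, "dy": 0.9, "dz": 0, "ax": 0, "ay": 0, "az": 0, "gripper": 0.5},
  {"dx": -0.31, "dy": 0.9, "dz": 0, "ax": 0, "ay": 0, "az": 0, "gripper": 0.5},
])

```text
time: 13.7
eef_pos: [0.5945, 0.2815, 0.1903]
tcp_rot: [0.999, 0.052, 0.0, 0.0]
contact_force: [0.2, 0.1, 0.1]
opening: 0.748
finger_force: 0.0
```

Emit:
jog_arm([
  {"dx": 0, "dy": 0.55, "dz": -0.6, "ax": 0, "ay": 0, "az": 0, "gripper": 0.4},
  {"dx": 0, "dy": 0.55, "dz": -0.6, "ax": 0, "ay": 0, "az": 0, "gripper": 0.4},
  {"dx": 0, "dy": 0.55, "dz": -0.6, "ax": 0, "ay": 0, "az": 0, "gripper": 0.4},
  {"dx": 0, "dy": 0.55, "dz": -0.6, "ax": 0, "ay": 0, "az": 0, "gripper": 0.4},
])

```text
time: 14.1
eef_pos: [0.5951, 0.345, 0.1167]
tcp_rot: [0.999, 0.051, -0.001, 0.001]
contact_force: [0.1, -0.2, 0.9]
opening: 0.696
finger_force: 0.0
```

Down to 0.046 and grip.

Emit:
jog_arm([
  {"dx": 0, "dy": 0.02, "dz": -0.3, "ax": 0, "ay": 0, "az": 0, "gripper": 0.3},
  {"dx": 0, "dy": 0.02, "dz": -0.58, "ax": 0, "ay": 0, "az": 0, "gripper": 0.2},
  {"dx": 0, "dy": 0.02, "dz": -0.58, "ax": 0, "ay": 0, "az": 0, "gripper": 0.0},
  {"dx": 0, "dy": 0.02, "dz": -0.58, "ax": 0, "ay": 0, "az": 0, "gripper": -0.2},
  {"dx": 0, "dy": 0.02, "dz": -0.58, "ax": 0, "ay": 0, "az": 0, "gripper": -0.3},
  {"dx": 0, "dy": 0.02, "dz": -0.58, "ax": 0, "ay": 0, "az": 0, "gripper": -1},
  {"dx": 0, "dy": 0.02, "dz": -0.58, "ax": 0, "ay": 0, "az": 0, "gripper": -1},
  {"dx": 0, "dy": 0.02, "dz": -0.58, "ax": 0, "ay": 0, "az": 0, "gripper": -1},
  {"dx": 0, "dy": 0.02, "dz": -0.58, "ax": 0, "ay": 0, "az": 0, "gripper": -1},
])

```text
time: 15.0
eef_pos: [0.5973, 0.3497, 0.0527]
tcp_rot: [0.999, 0.052, 0.003, -0.001]
contact_force: [0.5, -3.2, 5.9]
opening: 0.269
finger_force: 38.7
```

Emit:
jog_arm([
  {"dx": 0, "dy": 0, "dz": 0.3, "ax": 0, "ay": 0, "az": 0, "gripper": -1},
  {"dx": 0, "dy": 0, "dz": 0.6, "ax": 0, "ay": 0, "az": 0, "gripper": -1},
  {"dx": 0, "dy": 0, "dz": 0.9, "ax": 0, "ay": 0, "az": 0, "gripper": -1},
  {"dx": 0, "dy": 0, "dz": 0.9, "ax": 0, "ay": 0, "az": 0, "gripper": -1},
])

```text
time: 15.4
eef_pos: [0.5984, 0.3509, 0.1651]
tcp_rot: [0.999, 0.052, 0.007, -0.002]
contact_force: [1.0, -0.2, 0.1]
opening: 0.259
finger_force: 64.3
```

Emit:
jog_arm([
  {"dx": -0.2, "dy": -0.9, "dz": 0.2, "ax": 0, "ay": 0, "az": -0.11, "gripper": -1},
  {"dx": -0.2, "dy": -0.9, "dz": 0.2, "ax": 0, "ay": 0, "az": -0.11, "gripper": -1},
  {"dx": -0.2, "dy": -0.9, "dz": 0.2, "ax": 0, "ay": 0, "az": -0.11, "gripper": -1},
  {"dx": -0.2, "dy": -0.9, "dz": 0.2, "ax": 0, "ay": 0, "az": -0.11, "gripper": -1},
  {"dx": -0.2, "dy": -0.9, "dz": 0.2, "ax": 0, "ay": 0, "az": -0.11, "gripper": -1},
])

```text
time: 15.9
eef_pos: [0.5707, 0.2416, 0.1802]
tcp_rot: [0.999, -0.035, -0.0, -0.0]
contact_force: [0.1, 0.3, -0.9]
opening: 0.26
finger_force: 64.2
```

Emit:
jog_arm([
  {"dx": -0.23, "dy": -0.9, "dz": 0, "ax": 0, "ay": 0, "az": 0, "gripper": -1},
  {"dx": -0.23, "dy": -0.9, "dz": 0, "ax": 0, "ay": 0, "az": 0, "gripper": -1},
  {"dx": -0.23, "dy": -0.9, "dz": 0, "ax": 0, "ay": 0, "az": 0, "gripper": -1},
  {"dx": -0.23, "dy": -0.9, "dz": 0, "ax": 0, "ay": 0, "az": 0, "gripper": -1},
  {"dx": -0.23, "dy": -0.9, "dz": 0, "ax": 0, "ay": 0, "az": 0, "gripper": -1},
])

```text
time: 16.4
eef_pos: [0.5437, 0.1345, 0.1807]
tcp_rot: [0.999, -0.035, 0.0, -0.0]
contact_force: [0.5, -0.0, -1.6]
opening: 0.261
finger_force: 64.2
```

Emit:
jog_arm([
  {"dx": 0, "dy": -0.6, "dz": -0.3, "ax": 0, "ay": 0, "az": 0, "gripper": -1},
  {"dx": 0, "dy": -0.6, "dz": -0.3, "ax": 0, "ay": 0, "az": 0, "gripper": -1},
  {"dx": 0, "dy": -0.6, "dz": -0.3, "ax": 0, "ay": 0, "az": 0, "gripper": -1},
  {"dx": 0, "dy": -0.6, "dz": -0.3, "ax": 0, "ay": 0, "az": 0, "gripper": -1},
  {"dx": 0, "dy": -0.6, "dz": -0.3, "ax": 0, "ay": 0, "az": 0, "gripper": -1},
])

```text
time: 16.9
eef_pos: [0.5441, 0.0627, 0.1454]
tcp_rot: [0.999, -0.034, 0.001, -0.0]
contact_force: [0.7, -0.2, -1.1]
opening: 0.261
finger_force: 64.2
```

```bash
python3 held.py pics/held2.png
```

```text
17.0 [0.544  0.0626 0.1456] [ 0.999 -0.034  0.001 -0.   ] 0.25984778551374227
side (293, 231, 40, 22) (array([541.4,  70.6]), array([61.4, 75.5]), -3.3)
side (251, 231, 39, 22) (array([631.4,  85. ]), array([57.5, 73.9]), -4.3)
```

View pics/held2.png

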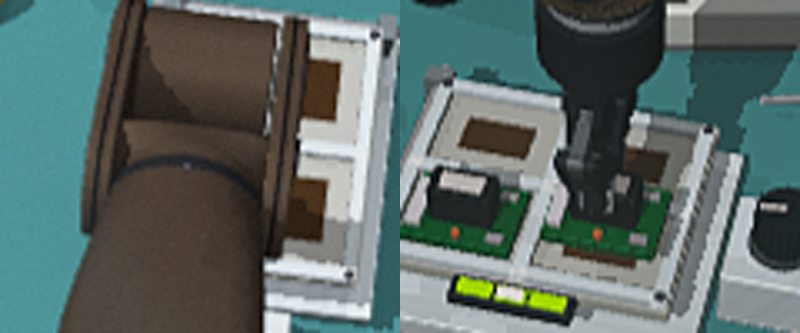

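The held board hangs straight and about 51 mm below the TCP. It needs roughly +4 mm in x and -3 mm in y.

Emit:
jog_arm([
  {"dx": 0.035, "dy": -0.025, "dz": 0, "ax": 0, "ay": 0, "az": 0, "gripper": -1},
  {"dx": 0.035, "dy": -0.025, "dz": -0.08, "ax": 0, "ay": 0, "az": 0, "gripper": -1},
  {"dx": 0.035, "dy": -0.025, "dz": -0.16, "ax": 0, "ay": 0, "az": 0, "gripper": -1},
  {"dx": 0.035, "dy": -0.025, "dz": -0.22, "ax": 0, "ay": 0, "az": 0, "gripper": -1},
  {"dx": 0.035, "dy": -0.025, "dz": -0.25, "ax": 0, "ay": 0, "az": 0, "gripper": -1},
  {"dx": 0.035, "dy": -0.025, "dz": -0.28, "ax": 0, "ay": 0, "az": 0, "gripper": -1},
  {"dx": 0.035, "dy": -0.025, "dz": -0.28, "ax": 0, "ay": 0, "az": 0, "gripper": -1},
])

```text
time: 17.7
eef_pos: [0.5477, 0.0582, 0.1132]
tcp_rot: [0.999, -0.035, -0.0, 0.0]
contact_force: [-5.2, 0.3, 7.7]
opening: 0.257
finger_force: 65.4
```

```bash
python3 held.py pics/held3.png; python3 nest.py
```

```text
17.8 [0.5477 0.0582 0.1132] [ 0.999 -0.035 -0.     0.   ] 0.25633187682394853
side (292, 239, 39, 22) (array([545.2,  65.4]), array([59.1, 75.6]), -3.8)
side (251, 231, 39, 22) (array([639.6,  59. ]), array([60.2, 76.8]), -4.3)
side in nest frame -0.0461 0.0386 (array([58.3, 75.3]), -3.9)
side in nest frame 0.0495 0.0394 (array([58.9, 75.9]), -3.5)
```

View pics/held3.png

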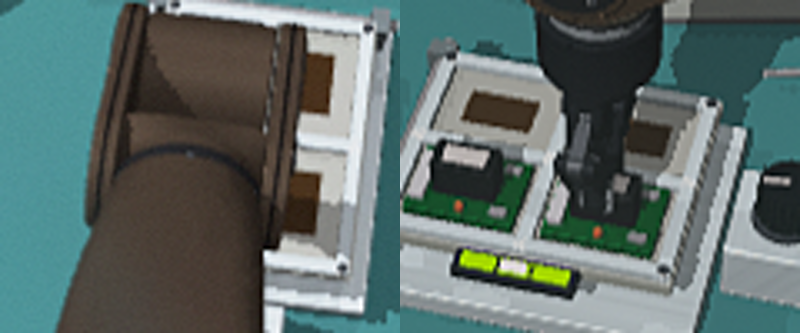

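The module is down in the near left nest. I'll release it and lift.

Emit:
jog_arm([
  {"dx": 0, "dy": 0, "dz": 0, "ax": 0, "ay": 0, "az": 0, "gripper": -0.3},
  {"dx": 0, "dy": 0, "dz": 0, "ax": 0, "ay": 0, "az": 0, "gripper": 0.1},
  {"dx": 0, "dy": 0, "dz": 0, "ax": 0, "ay": 0, "az": 0, "gripper": 0.1},
  {"dx": 0, "dy": 0, "dz": 0, "ax": 0, "ay": 0, "az": 0, "gripper": 0.1},
  {"dx": 0, "dy": 0, "dz": 0.3, "ax": 0, "ay": 0, "az": 0, "gripper": 0.1},
  {"dx": 0, "dy": 0, "dz": 0.7, "ax": 0, "ay": 0, "az": 0, "gripper": 0.1},
  {"dx": 0, "dy": 0, "dz": 0.9, "ax": 0, "ay": 0, "az": 0, "gripper": 0.1},
  {"dx": 0, "dy": 0, "dz": 0.9, "ax": 0, "ay": 0, "az": 0, "gripper": 0.1},
])

```text
time: 18.7
eef_pos: [0.5502, 0.0581, 0.2244]
tcp_rot: [0.999, -0.035, 0.005, 0.0]
contact_force: [1.1, 0.5, 0.8]
opening: 0.549
finger_force: 0.0
```

Emit:
jog_arm([
  {"dx": 0, "dy": 1, "dz": 0, "ax": 0, "ay": 0, "az": 0, "gripper": 0.1},
  {"dx": 0, "dy": 1, "dz": 0, "ax": 0, "ay": 0, "az": 0, "gripper": 0.1},
  {"dx": 0, "dy": 1, "dz": 0, "ax": 0, "ay": 0, "az": 0, "gripper": 0.1},
  {"dx": 0, "dy": 1, "dz": 0, "ax": 0, "ay": 0, "az": 0, "gripper": 0.1},
])

```text
time: 19.1
eef_pos: [0.5463, 0.1805, 0.2172]
tcp_rot: [0.999, -0.033, -0.001, 0.0]
contact_force: [-0.0, -0.2, -0.0]
opening: 0.549
finger_force: 0.0
```

```bash
python3 nest.py; python3 mods.py; python3 deck.py | grep -E 'vial|wh'; python3 - <<'E'
from m import *
c=cam('top'); s=cam('side')
for n,k,b in(('top',c,(425,265,455,300)),('side',s,(365,150,400,190))):
    for q in blobs(k,(40,80,60),(85,255,255),b,10): print(n,'btn',cv2.boundingRect(q),cv2.minAreaRect(q))
for n,k,b in(('top',c,(440,235,480,275)),('side',s,(335,130,385,165))):
    for q in blobs(k,(3,150,120),(18,255,255),b,5): print(n,'frame',cv2.boundingRect(q),cv2.minAreaRect(q))
# wheel points via depth: z>.06 near wheel
for n,k,b in(('top',c,(468,225,505,280)),('side',s,(325,115,385,170))):
    v,u=np.mgrid[b[1]:b[3],b[0]:b[2]]; v=v.ravel();u=u.ravel(); d=k['depth'][v,u]
    o,r=ray(k,np.c_[u,v]); P=o+r*d[:,None]; P=P[(d>0)&(P[:,2]>.052)&(P[:,2]<.1)&(P[:,1]<-.25)]
    W=P[P[:,2]>.06]; print(n,len(P),'zmax',P[:,2].max(),'mean',W.mean(0).round(4),'min',W.min(0).round(4),'max',W.max(0).round(4))
    if n=='top': T=P[P[:,2]>.055]
# axle direction from top points: PCA
A=T[:,:2]-T[:,:2].mean(0); u_,s_,vt=np.linalg.svd(A,full_matrices=False); print('wheel dir',vt[0],np.degrees(np.arctan2(vt[0][1],vt[0][0])))
for q in blobs(c,(0,0,150),(180,60,255),(400,200,520,310),300)[:1]: print('tester',rect(onz(c,cv2.convexHull(q).reshape(-1,2),.042)))
for q in blobs(c,(0,0,0),(180,255,70),(470,230,500,275),60)[:1]: print('wheelblob',rect(onz(c,q.reshape(-1,2),.065)),cv2.minAreaRect(q))
E
```

```text
top in nest frame 0.0483 0.0384 (array([55.5, 77.7]), -3.9)
top in nest frame -0.0484 0.0373 (array([55.4, 74.4]), -3.9)
side in nest frame -0.0545 0.0378 (array([59.5, 58.9]), 85.7)
side in nest frame 0.0512 0.0538 (array([29.2, 72.5]), -4.3)
19.3 [0.5472 0.1772 0.2182] [ 0.999 -0.035 -0.001  0.   ] [ 0.14  0.1   1.86 -0.    1.18  1.78]
vial (301, 205, 6, 13)
vial (303, 189, 7, 13)
wh (301, 182, 11, 44)
wh (303, 199, 4, 8)
top btn (432, 276, 14, 12) ((438.75006103515625, 281.2500305175781), (11.31370735168457, 12.020814895629883), 45.0)
side btn (377, 162, 12, 11) ((382.5400390625, 166.22000122070312), (10.600000381469727, 9.800000190734863), 53.13010025024414)
top frame (449, 247, 16, 13) ((456.3648376464844, 253.18919372558594), (12.658721923828125, 14.138313293457031), 80.53767395019531)
top 305 zmax 0.09062706812780474 mean [ 0.4965 -0.3527  0.0758] min [ 0.4615 -0.3689  0.0601] max [ 0.5334 -0.3389  0.0906]
side 6 zmax 0.06376475920269686 mean [ 0.4212 -0.2535  0.0632] min [ 0.4201 -0.2549  0.0625] max [ 0.4223 -0.252   0.0638]
wheel dir [-0.98215267 -0.18808546] -169.15892501111674
tester (array([ 489.6, -308.4]), array([179.6, 220.6]), -79.6)
wheelblob (array([ 494., -353.]), array([86.3, 30.1]), 9.2) ((484.2297668457031, 251.87835693359375), (33.70178985595703, 11.343530654907227), 80.53767395019531)
```

Both modules are nested and the deck is still level. Now I'll go to the thumbwheel.

Emit:
jog_arm([
  {"dx": -0.2, "dy": -1, "dz": 0, "ax": 0, "ay": 0, "az": 0.08, "gripper": 0},
  {"dx": -0.2, "dy": -1, "dz": 0, "ax": 0, "ay": 0, "az": 0.08, "gripper": 0},
  {"dx": -0.2, "dy": -1, "dz": 0, "ax": 0, "ay": 0, "az": 0.08, "gripper": 0},
  {"dx": -0.2, "dy": -1, "dz": 0, "ax": 0, "ay": 0, "az": 0.08, "gripper": 0},
])

```text
time: 19.9
eef_pos: [0.5231, 0.0553, 0.2193]
tcp_rot: [1.0, 0.026, 0.0, 0.0]
contact_force: [0.2, 0.4, 0.4]
opening: 0.501
finger_force: 0.0
```

Emit:
jog_arm([
  {"dx": -0.2, "dy": -1, "dz": 0, "ax": 0, "ay": 0, "az": 0.08, "gripper": 0},
  {"dx": -0.2, "dy": -1, "dz": 0, "ax": 0, "ay": 0, "az": 0.08, "gripper": 0},
  {"dx": -0.2, "dy": -1, "dz": 0, "ax": 0, "ay": 0, "az": 0.08, "gripper": 0},
  {"dx": -0.2, "dy": -1, "dz": 0, "ax": 0, "ay": 0, "az": 0.08, "gripper": 0},
])

```text
time: 20.3
eef_pos: [0.4994, -0.0638, 0.2194]
tcp_rot: [0.996, 0.089, 0.0, 0.0]
contact_force: [0.3, 0.2, -0.3]
opening: 0.502
finger_force: 0.0
```

Emit:
jog_arm([
  {"dx": 0, "dy": -1, "dz": 0, "ax": 0, "ay": 0, "az": 0, "gripper": 0},
  {"dx": 0, "dy": -1, "dz": 0, "ax": 0, "ay": 0, "az": 0, "gripper": 0},
  {"dx": 0, "dy": -1, "dz": 0, "ax": 0, "ay": 0, "az": 0, "gripper": 0},
  {"dx": 0, "dy": -1, "dz": 0, "ax": 0, "ay": 0, "az": 0, "gripper": 0},
])

```text
time: 20.7
eef_pos: [0.5001, -0.1831, 0.2193]
tcp_rot: [0.996, 0.089, 0.0, 0.0]
contact_force: [0.8, 1.1, 0.3]
opening: 0.502
finger_force: 0.0
```

Emit:
jog_arm([
  {"dx": 0, "dy": -1, "dz": 0, "ax": 0, "ay": 0, "az": 0, "gripper": 0},
  {"dx": 0, "dy": -1, "dz": 0, "ax": 0, "ay": 0, "az": 0, "gripper": 0},
  {"dx": 0, "dy": -1, "dz": 0, "ax": 0, "ay": 0, "az": 0, "gripper": 0},
  {"dx": 0, "dy": -1, "dz": 0, "ax": 0, "ay": 0, "az": 0, "gripper": 0},
])

```text
time: 21.1
eef_pos: [0.5, -0.3024, 0.219]
tcp_rot: [0.996, 0.09, 0.0, -0.0]
contact_force: [0.7, 0.1, -0.7]
opening: 0.505
finger_force: 0.0
```

```bash
python3 - <<'E'
from m import *
c=cam('top'); s=cam('side')
def tri(pt,ps):
    o1,d1=ray(c,pt);o2,d2=ray(s,ps); d1=d1[0];d2=d2[0]
    t=np.linalg.lstsq(np.c_[d1,-d2],o2-o1,rcond=None)[0]; a=o1+t[0]*d1;b=o2+t[1]*d2; return ((a+b)/2).round(4),np.linalg.norm(a-b).round(4)
print('btn',tri((438.75,281.25),(382.5,166.2)))
print('btn top-on z',onz(c,[(438.75,281.25)],.065).round(4), onz(s,[(382.5,166.2)],.065).round(4))
print('window',onz(c,[(456.4,253.2)],.08).round(4))
# wheel side view silhouette
for q in blobs(s,(0,0,0),(180,255,70),(335,115,378,150),20): print('side wheel',cv2.boundingRect(q))
g=get_state();print(g['eef_pos'].round(4),g['tcp_rot'].round(3),np.round(g['qpos'],2))
E
```

```text
btn (array([ 0.4138, -0.2366,  0.063 ]), np.float64(0.0012))
btn top-on z [[ 0.4129 -0.236   0.065 ]] [[ 0.4143 -0.2346  0.065 ]]
window [[ 0.4838 -0.2765  0.08  ]]
side wheel (339, 125, 33, 17)
side wheel (339, 143, 13, 7)
side wheel (364, 143, 13, 7)
[ 0.4998 -0.3     0.2187] [ 0.996  0.091 -0.    -0.001] [-0.71  0.12  1.84  0.    1.18  0.67]
```

Emit:
jog_arm([
  {"dx": -0.015, "dy": -0.45, "dz": -0.4, "ax": 0, "ay": 0, "az": 0, "gripper": 0},
  {"dx": -0.015, "dy": -0.45, "dz": -0.4, "ax": 0, "ay": 0, "az": 0, "gripper": 0},
  {"dx": -0.015, "dy": -0.45, "dz": -0.4, "ax": 0, "ay": 0, "az": 0, "gripper": 0},
  {"dx": -0.015, "dy": -0.45, "dz": -0.4, "ax": 0, "ay": 0, "az": 0, "gripper": 0},
])

```text
time: 21.6
eef_pos: [0.4981, -0.3538, 0.171]
tcp_rot: [0.996, 0.091, -0.0, -0.001]
contact_force: [1.3, 0.3, 1.1]
opening: 0.498
finger_force: 0.0
```

Emit:
jog_arm([
  {"dx": 0, "dy": 0, "dz": -0.3, "ax": 0, "ay": 0, "az": 0, "gripper": 0},
  {"dx": 0, "dy": 0, "dz": -0.45, "ax": 0, "ay": 0, "az": 0, "gripper": 0},
  {"dx": 0, "dy": 0, "dz": -0.61, "ax": 0, "ay": 0, "az": 0, "gripper": 0},
  {"dx": 0, "dy": 0, "dz": -0.61, "ax": 0, "ay": 0, "az": 0, "gripper": 0},
  {"dx": 0, "dy": 0, "dz": -0.61, "ax": 0, "ay": 0, "az": 0, "gripper": 0},
])

```text
time: 22.1
eef_pos: [0.4985, -0.3549, 0.0993]
tcp_rot: [0.996, 0.091, 0.001, 0.0]
contact_force: [0.6, -0.0, 0.6]
opening: 0.498
finger_force: 0.0
```

```bash
cat > win.py <<'E'
from m import *
import sys
c=cam('top'); s=cam('side'); g=get_state(); print(g['time'],g['eef_pos'].round(4),g['tcp_rot'].round(3),np.round(g['qpos'],2))
a=[cv2.resize(k['frame'][y:y+45,x:x+60],(400,300),interpolation=cv2.INTER_CUBIC) for k,x,y in((c,430,228),(s,328,120))]
cv2.imwrite(sys.argv[1],np.hstack(a))
E
python3 win.py pics/win1.png
```

```text
22.2 [ 0.4989 -0.3559  0.1003] [0.996 0.091 0.001 0.001] [-0.79  0.32  1.84  0.    0.98  0.6 ]
```

View pics/win1.png

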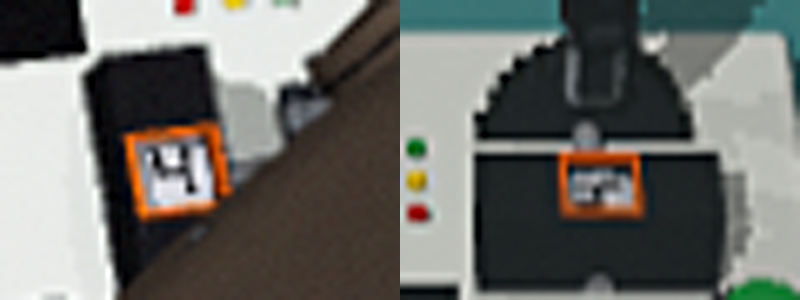

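The fingers straddle the wheel at its top and the window shows 4, nearly centred. I'll swing back 45° open, grip, then roll +90° about the axle.

Emit:
jog_arm([
  {"dx": -0.057, "dy": -0.011, "dz": -0.004, "ax": 0.0154, "ay": -0.082, "az": 0, "gripper": 0},
  {"dx": -0.1125, "dy": -0.021, "dz": -0.015, "ax": 0.031, "ay": -0.164, "az": 0, "gripper": 0},
  {"dx": -0.166, "dy": -0.031, "dz": -0.034, "ax": 0.046, "ay": -0.246, "az": 0, "gripper": 0},
  {"dx": -0.217, "dy": -0.041, "dz": -0.059, "ax": 0.062, "ay": -0.328, "az": 0, "gripper": 0},
  {"dx": -0.264, "dy": -0.05, "dz": -0.091, "ax": 0.077, "ay": -0.41, "az": 0, "gripper": 0},
  {"dx": -0.307, "dy": -0.058, "dz": -0.129, "ax": 0.0925, "ay": -0.4915, "az": 0, "gripper": 0},
  {"dx": -0.307, "dy": -0.058, "dz": -0.129, "ax": 0.0925, "ay": -0.4915, "az": 0, "gripper": 0},
])

```text
time: 22.9
eef_pos: [0.4589, -0.3627, 0.0813]
tcp_rot: [0.92, 0.082, 0.381, -0.037]
contact_force: [0.4, 0.7, -0.4]
opening: 0.498
finger_force: 0.0
```

Emit:
jog_arm([
  {"dx": 0, "dy": 0, "dz": 0, "ax": 0, "ay": 0, "az": 0, "gripper": -0.3},
  {"dx": 0, "dy": 0, "dz": 0, "ax": 0, "ay": 0, "az": 0, "gripper": -0.5},
  {"dx": 0, "dy": 0, "dz": 0, "ax": 0, "ay": 0, "az": 0, "gripper": -1},
  {"dx": 0, "dy": 0, "dz": 0, "ax": 0, "ay": 0, "az": 0, "gripper": -1},
  {"dx": 0, "dy": 0, "dz": 0, "ax": 0, "ay": 0, "az": 0, "gripper": -1},
], force=40)

```text
time: 23.4
eef_pos: [0.4618, -0.3617, 0.0842]
tcp_rot: [0.92, 0.086, 0.381, -0.038]
contact_force: [-7.5, 4.3, 7.0]
opening: 0.174
finger_force: 39.8
```

Emit:
jog_arm([
  {"dx": 0.043, "dy": 0.008, "dz": 0.038, "ax": -0.0154, "ay": 0.082, "az": 0, "gripper": -1},
  {"dx": 0.09, "dy": 0.017, "dz": 0.07, "ax": -0.031, "ay": 0.164, "az": 0, "gripper": -1},
  {"dx": 0.141, "dy": 0.027, "dz": 0.095, "ax": -0.046, "ay": 0.246, "az": 0, "gripper": -1},
  {"dx": 0.1945, "dy": 0.037, "dz": 0.114, "ax": -0.062, "ay": 0.328, "az": 0, "gripper": -1},
  {"dx": 0.25, "dy": 0.047, "dz": 0.125, "ax": -0.077, "ay": 0.41, "az": 0, "gripper": -1},
  {"dx": 0.307, "dy": 0.058, "dz": 0.129, "ax": -0.0925, "ay": 0.4915, "az": 0, "gripper": -1},
])

```text
time: 24.0
eef_pos: [0.4982, -0.3547, 0.099]
tcp_rot: [0.996, 0.091, -0.004, 0.001]
contact_force: [-0.6, 3.3, -6.2]
opening: 0.169
finger_force: 40.5
```

Emit:
jog_arm([
  {"dx": 0.057, "dy": 0.011, "dz": -0.004, "ax": -0.0154, "ay": 0.082, "az": 0, "gripper": -1},
  {"dx": 0.1125, "dy": 0.021, "dz": -0.015, "ax": -0.031, "ay": 0.164, "az": 0, "gripper": -1},
  {"dx": 0.166, "dy": 0.031, "dz": -0.034, "ax": -0.046, "ay": 0.246, "az": 0, "gripper": -1},
  {"dx": 0.217, "dy": 0.041, "dz": -0.059, "ax": -0.062, "ay": 0.328, "az": 0, "gripper": -1},
  {"dx": 0.264, "dy": 0.05, "dz": -0.091, "ax": -0.077, "ay": 0.41, "az": 0, "gripper": -1},
  {"dx": 0.307, "dy": 0.058, "dz": -0.129, "ax": -0.0925, "ay": 0.4915, "az": 0, "gripper": -1},
  {"dx": 0.307, "dy": 0.058, "dz": -0.129, "ax": -0.0925, "ay": 0.4915, "az": 0, "gripper": -1},
])

```text
time: 24.7
eef_pos: [0.5369, -0.3475, 0.0817]
tcp_rot: [0.919, 0.085, -0.384, 0.039]
contact_force: [-2.2, 0.6, 0.5]
opening: 0.173
finger_force: 41.9
```

```bash
python3 win.py pics/win2.png
```

```text
24.8 [ 0.5364 -0.3477  0.0823] [ 0.92   0.085 -0.38   0.037] [-0.56  0.71  1.45 -0.5   1.61  0.97]
```

View pics/win2.png

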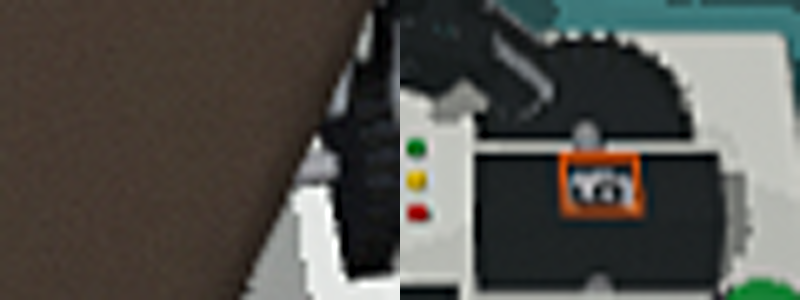

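Emit:
jog_arm([
  {"dx": 0, "dy": 0, "dz": 0, "ax": 0, "ay": 0, "az": 0, "gripper": 0},
  {"dx": 0, "dy": 0, "dz": 0, "ax": 0, "ay": 0, "az": 0, "gripper": 0},
  {"dx": 0, "dy": 0, "dz": 0, "ax": 0, "ay": 0, "az": 0, "gripper": 0},
  {"dx": 0, "dy": 0, "dz": 0, "ax": 0, "ay": 0, "az": 0, "gripper": 0},
])

```text
time: 25.2
eef_pos: [0.5344, -0.3492, 0.0832]
tcp_rot: [0.92, 0.083, -0.381, 0.037]
contact_force: [-0.2, -0.2, -0.9]
opening: 0.502
finger_force: 0.0
```

Emit:
jog_arm([
  {"dx": -0.043, "dy": -0.008, "dz": 0.038, "ax": 0.0154, "ay": -0.082, "az": 0, "gripper": 0},
  {"dx": -0.09, "dy": -0.017, "dz": 0.07, "ax": 0.031, "ay": -0.164, "az": 0, "gripper": 0},
  {"dx": -0.141, "dy": -0.027, "dz": 0.095, "ax": 0.046, "ay": -0.246, "az": 0, "gripper": 0},
  {"dx": -0.1945, "dy": -0.037, "dz": 0.114, "ax": 0.062, "ay": -0.328, "az": 0, "gripper": 0},
  {"dx": -0.25, "dy": -0.047, "dz": 0.125, "ax": 0.077, "ay": -0.41, "az": 0, "gripper": 0},
  {"dx": -0.307, "dy": -0.058, "dz": 0.129, "ax": 0.0925, "ay": -0.4915, "az": 0, "gripper": 0},
  {"dx": -0.307, "dy": -0.058, "dz": 0.129, "ax": 0.0925, "ay": -0.4915, "az": 0, "gripper": 0},
])

```text
time: 25.9
eef_pos: [0.4949, -0.3564, 0.0984]
tcp_rot: [0.996, 0.089, 0.0, -0.0]
contact_force: [-1.0, -0.4, 0.1]
opening: 0.502
finger_force: 0.0
```

```bash
python3 win.py pics/win3.png
```

```text
26.0 [ 0.4971 -0.3562  0.0985] [ 0.996  0.09  -0.001  0.   ] [-0.79  0.32  1.84 -0.    0.98  0.6 ]
```

View pics/win3.png

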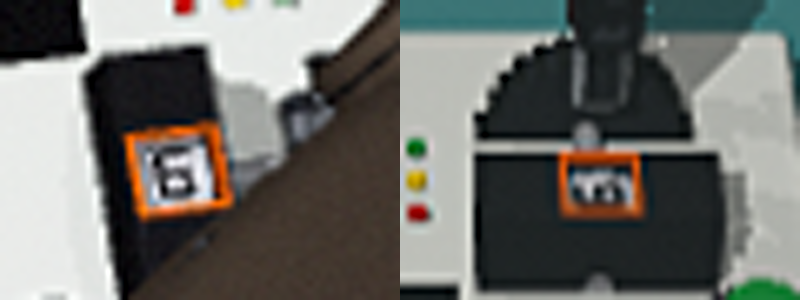

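The window shows 6, centred: the digit spans rows 145–197 in a frame of 135–208. Next I'll shut the fingers and press the start button.

Emit:
jog_arm([
  {"dx": 0, "dy": 0, "dz": 0.3, "ax": 0, "ay": 0, "az": 0, "gripper": 0},
  {"dx": 0, "dy": 0, "dz": 0.7, "ax": 0, "ay": 0, "az": 0, "gripper": 0},
  {"dx": 0, "dy": 0, "dz": 0.7, "ax": 0, "ay": 0, "az": 0, "gripper": -1},
  {"dx": -0.69, "dy": 1, "dz": 0.7, "ax": 0, "ay": 0, "az": 0, "gripper": -1},
  {"dx": -0.69, "dy": 1, "dz": 0.7, "ax": 0, "ay": 0, "az": 0, "gripper": -1},
  {"dx": -0.69, "dy": 1, "dz": 0.7, "ax": 0, "ay": 0, "az": 0, "gripper": -1},
  {"dx": -0.69, "dy": 1, "dz": 0.7, "ax": 0, "ay": 0, "az": 0, "gripper": -1},
  {"dx": -0.69, "dy": 1, "dz": 0.7, "ax": 0, "ay": 0, "az": 0, "gripper": -1},
])

```text
time: 26.8
eef_pos: [0.4154, -0.2352, 0.1821]
tcp_rot: [0.996, 0.092, -0.0, 0.001]
contact_force: [0.4, -0.4, 0.3]
opening: 0.001
finger_force: 0.0
```

```bash
python3 win.py pics/x.png; python3 nest.py
```

```text
26.9 [ 0.4164 -0.2369  0.183 ] [0.996 0.091 0.001 0.001] [-0.73 -0.08  2.11 -0.    1.1   0.66]
top in nest frame 0.0483 0.0384 (array([55.5, 77.7]), -3.9)
top in nest frame -0.0485 0.0373 (array([55.4, 74.4]), -4.0)
side in nest frame -0.0461 0.0386 (array([58.3, 75.3]), -3.9)
side in nest frame 0.0494 0.0389 (array([58.9, 75.7]), -4.3)
```

Emit:
jog_arm([
  {"dx": -0.01, "dy": 0.01, "dz": -0.3, "ax": 0, "ay": 0, "az": 0, "gripper": -1},
  {"dx": -0.01, "dy": 0.01, "dz": -0.5, "ax": 0, "ay": 0, "az": 0, "gripper": -1},
  {"dx": -0.01, "dy": 0.01, "dz": -0.62, "ax": 0, "ay": 0, "az": 0, "gripper": -1},
  {"dx": -0.01, "dy": 0.01, "dz": -0.68, "ax": 0, "ay": 0, "az": 0, "gripper": -1},
  {"dx": -0.01, "dy": 0.01, "dz": -0.72, "ax": 0, "ay": 0, "az": 0, "gripper": -1},
  {"dx": -0.01, "dy": 0.01, "dz": -0.74, "ax": 0, "ay": 0, "az": 0, "gripper": -1},
  {"dx": -0.01, "dy": 0.01, "dz": -0.74, "ax": 0, "ay": 0, "az": 0, "gripper": -1},
])

```text
time: 27.7
eef_pos: [0.4141, -0.2351, 0.0936]
tcp_rot: [0.996, 0.091, 0.0, 0.0]
contact_force: [0.5, -0.4, -0.1]
opening: 0.0
finger_force: 0.0
```

Emit:
jog_arm([
  {"dx": 0, "dy": 0, "dz": -0.03, "ax": 0, "ay": 0, "az": 0, "gripper": -1},
  {"dx": 0, "dy": 0, "dz": -0.06, "ax": 0, "ay": 0, "az": 0, "gripper": -1},
  {"dx": 0, "dy": 0, "dz": -0.08, "ax": 0, "ay": 0, "az": 0, "gripper": -1},
  {"dx": 0, "dy": 0, "dz": -0.08, "ax": 0, "ay": 0, "az": 0, "gripper": -1},
])

```text
time: 28.1
eef_pos: [0.4143, -0.2352, 0.0842]
tcp_rot: [0.996, 0.091, 0.001, 0.001]
contact_force: [0.9, -0.4, 3.7]
opening: -0.0
finger_force: 2.0
```

Emit:
jog_arm([
  {"dx": 0, "dy": 0, "dz": -0.04, "ax": 0, "ay": 0, "az": 0, "gripper": -1},
  {"dx": 0, "dy": 0, "dz": -0.08, "ax": 0, "ay": 0, "az": 0, "gripper": -1},
  {"dx": 0, "dy": 0, "dz": -0.1, "ax": 0, "ay": 0, "az": 0, "gripper": -1},
  {"dx": 0, "dy": 0, "dz": -0.1, "ax": 0, "ay": 0, "az": 0, "gripper": -1},
])

```text
time: 28.5
eef_pos: [0.4151, -0.2357, 0.0819]
tcp_rot: [0.996, 0.092, -0.003, -0.002]
contact_force: [-23.4, 16.5, 65.9]
opening: -0.002
finger_force: 32.9
```

The press bottomed out at 66 N, so I'll back off at once, return to the wheel along the same offsets and roll back.

Emit:
jog_arm([
  {"dx": 0, "dy": 0, "dz": 0.3, "ax": 0, "ay": 0, "az": 0, "gripper": -1},
  {"dx": 0, "dy": 0, "dz": 0.6, "ax": 0, "ay": 0, "az": 0, "gripper": -1},
  {"dx": 0, "dy": 0, "dz": 0.92, "ax": 0, "ay": 0, "az": 0, "gripper": -1},
  {"dx": 0, "dy": 0, "dz": 0.92, "ax": 0, "ay": 0, "az": 0, "gripper": 0},
])

```text
time: 28.9
eef_pos: [0.4161, -0.2366, 0.1878]
tcp_rot: [0.996, 0.091, 0.004, 0.004]
contact_force: [0.5, 0.7, 0.3]
opening: 0.155
finger_force: 0.0
```

Emit:
jog_arm([
  {"dx": 0.7, "dy": -1, "dz": 0, "ax": 0, "ay": 0, "az": 0, "gripper": 0},
  {"dx": 0.7, "dy": -1, "dz": 0, "ax": 0, "ay": 0, "az": 0, "gripper": 0},
  {"dx": 0.7, "dy": -1, "dz": 0, "ax": 0, "ay": 0, "az": 0, "gripper": 0},
  {"dx": 0.7, "dy": -1, "dz": 0, "ax": 0, "ay": 0, "az": 0, "gripper": 0},
  {"dx": 0.7, "dy": -1, "dz": 0, "ax": 0, "ay": 0, "az": 0, "gripper": 0},
])

```text
time: 29.4
eef_pos: [0.4971, -0.3545, 0.1794]
tcp_rot: [0.996, 0.09, -0.001, -0.002]
contact_force: [-0.6, 0.4, 0.7]
opening: 0.506
finger_force: 0.0
```

Emit:
jog_arm([
  {"dx": 0, "dy": -0.01, "dz": -0.3, "ax": 0, "ay": 0, "az": 0, "gripper": 0},
  {"dx": 0, "dy": -0.01, "dz": -0.5, "ax": 0, "ay": 0, "az": 0, "gripper": 0},
  {"dx": 0, "dy": -0.01, "dz": -0.7, "ax": 0, "ay": 0, "az": 0, "gripper": 0},
  {"dx": 0, "dy": -0.01, "dz": -0.7, "ax": 0, "ay": 0, "az": 0, "gripper": 0},
  {"dx": 0, "dy": -0.01, "dz": -0.7, "ax": 0, "ay": 0, "az": 0, "gripper": 0},
])

```text
time: 29.9
eef_pos: [0.497, -0.3546, 0.0978]
tcp_rot: [0.996, 0.091, -0.0, -0.001]
contact_force: [0.2, -1.1, 0.2]
opening: 0.502
finger_force: 0.0
```

Emit:
jog_arm([
  {"dx": 0.057, "dy": 0.011, "dz": -0.004, "ax": -0.0154, "ay": 0.082, "az": 0, "gripper": 0},
  {"dx": 0.1125, "dy": 0.021, "dz": -0.015, "ax": -0.031, "ay": 0.164, "az": 0, "gripper": 0},
  {"dx": 0.166, "dy": 0.031, "dz": -0.034, "ax": -0.046, "ay": 0.246, "az": 0, "gripper": 0},
  {"dx": 0.217, "dy": 0.041, "dz": -0.059, "ax": -0.062, "ay": 0.328, "az": 0, "gripper": 0},
  {"dx": 0.264, "dy": 0.05, "dz": -0.091, "ax": -0.077, "ay": 0.41, "az": 0, "gripper": 0},
  {"dx": 0.307, "dy": 0.058, "dz": -0.129, "ax": -0.0925, "ay": 0.4915, "az": 0, "gripper": 0},
  {"dx": 0.307, "dy": 0.058, "dz": -0.129, "ax": -0.0925, "ay": 0.4915, "az": 0, "gripper": 0},
])

```text
time: 30.6
eef_pos: [0.5357, -0.3472, 0.0804]
tcp_rot: [0.92, 0.085, -0.382, 0.036]
contact_force: [0.5, 0.8, -0.9]
opening: 0.501
finger_force: 0.0
```

Emit:
jog_arm([
  {"dx": 0, "dy": 0, "dz": 0, "ax": 0, "ay": 0, "az": 0, "gripper": -0.3},
  {"dx": 0, "dy": 0, "dz": 0, "ax": 0, "ay": 0, "az": 0, "gripper": -0.5},
  {"dx": 0, "dy": 0, "dz": 0, "ax": 0, "ay": 0, "az": 0, "gripper": -1},
  {"dx": 0, "dy": 0, "dz": 0, "ax": 0, "ay": 0, "az": 0, "gripper": -1},
  {"dx": 0, "dy": 0, "dz": 0, "ax": 0, "ay": 0, "az": 0, "gripper": -1},
])

```text
time: 31.1
eef_pos: [0.5346, -0.3482, 0.0849]
tcp_rot: [0.921, 0.083, -0.38, 0.036]
contact_force: [1.0, 5.5, 3.8]
opening: 0.169
finger_force: 41.0
```

Emit:
jog_arm([
  {"dx": -0.043, "dy": -0.008, "dz": 0.038, "ax": 0.0154, "ay": -0.082, "az": 0, "gripper": -1},
  {"dx": -0.09, "dy": -0.017, "dz": 0.07, "ax": 0.031, "ay": -0.164, "az": 0, "gripper": -1},
  {"dx": -0.141, "dy": -0.027, "dz": 0.095, "ax": 0.046, "ay": -0.246, "az": 0, "gripper": -1},
  {"dx": -0.1945, "dy": -0.037, "dz": 0.114, "ax": 0.062, "ay": -0.328, "az": 0, "gripper": -1},
  {"dx": -0.25, "dy": -0.047, "dz": 0.125, "ax": 0.077, "ay": -0.41, "az": 0, "gripper": -1},
  {"dx": -0.307, "dy": -0.058, "dz": 0.129, "ax": 0.0925, "ay": -0.4915, "az": 0, "gripper": -1},
])

```text
time: 31.7
eef_pos: [0.4974, -0.355, 0.0988]
tcp_rot: [0.996, 0.09, 0.004, 0.0]
contact_force: [5.0, 5.3, -10.1]
opening: 0.175
finger_force: 40.3
```

Emit:
jog_arm([
  {"dx": -0.057, "dy": -0.011, "dz": -0.004, "ax": 0.0154, "ay": -0.082, "az": 0, "gripper": -1},
  {"dx": -0.1125, "dy": -0.021, "dz": -0.015, "ax": 0.031, "ay": -0.164, "az": 0, "gripper": -1},
  {"dx": -0.166, "dy": -0.031, "dz": -0.034, "ax": 0.046, "ay": -0.246, "az": 0, "gripper": -1},
  {"dx": -0.217, "dy": -0.041, "dz": -0.059, "ax": 0.062, "ay": -0.328, "az": 0, "gripper": -1},
  {"dx": -0.264, "dy": -0.05, "dz": -0.091, "ax": 0.077, "ay": -0.41, "az": 0, "gripper": -1},
  {"dx": -0.307, "dy": -0.058, "dz": -0.129, "ax": 0.0925, "ay": -0.4915, "az": 0, "gripper": -1},
  {"dx": -0.307, "dy": -0.058, "dz": -0.129, "ax": 0.0925, "ay": -0.4915, "az": 0, "gripper": -1},
])

```text
time: 32.4
eef_pos: [0.4592, -0.3619, 0.0811]
tcp_rot: [0.92, 0.081, 0.382, -0.037]
contact_force: [13.0, 1.9, -9.2]
opening: 0.17
finger_force: 41.5
```

Emit:
jog_arm([
  {"dx": 0, "dy": 0, "dz": 0, "ax": 0, "ay": 0, "az": 0, "gripper": 0},
  {"dx": 0, "dy": 0, "dz": 0, "ax": 0, "ay": 0, "az": 0, "gripper": 0},
  {"dx": 0, "dy": 0, "dz": 0, "ax": 0, "ay": 0, "az": 0, "gripper": 0},
  {"dx": 0, "dy": 0, "dz": 0, "ax": 0, "ay": 0, "az": 0, "gripper": 0},
])

```text
time: 32.8
eef_pos: [0.4609, -0.3633, 0.0833]
tcp_rot: [0.92, 0.084, 0.381, -0.035]
contact_force: [0.1, 0.5, 0.8]
opening: 0.499
finger_force: 0.0
```

Emit:
jog_arm([
  {"dx": 0.043, "dy": 0.008, "dz": 0.038, "ax": -0.0154, "ay": 0.082, "az": 0, "gripper": 0},
  {"dx": 0.09, "dy": 0.017, "dz": 0.07, "ax": -0.031, "ay": 0.164, "az": 0, "gripper": 0},
  {"dx": 0.141, "dy": 0.027, "dz": 0.095, "ax": -0.046, "ay": 0.246, "az": 0, "gripper": 0},
  {"dx": 0.1945, "dy": 0.037, "dz": 0.114, "ax": -0.062, "ay": 0.328, "az": 0, "gripper": 0},
  {"dx": 0.25, "dy": 0.047, "dz": 0.125, "ax": -0.077, "ay": 0.41, "az": 0, "gripper": 0},
  {"dx": 0.307, "dy": 0.058, "dz": 0.129, "ax": -0.0925, "ay": 0.4915, "az": 0, "gripper": 0},
  {"dx": 0.307, "dy": 0.058, "dz": 0.129, "ax": -0.0925, "ay": 0.4915, "az": 0, "gripper": 0},
])

```text
time: 33.5
eef_pos: [0.5008, -0.3555, 0.0994]
tcp_rot: [0.996, 0.093, 0.001, 0.001]
contact_force: [0.5, 0.0, -0.3]
opening: 0.502
finger_force: 0.0
```

```bash
python3 win.py pics/win4.png; python3 nest.py
```

```text
33.6 [ 0.4981 -0.3553  0.0978] [ 0.996  0.091  0.001 -0.   ] [-0.79  0.32  1.84  0.    0.97  0.6 ]
top in nest frame 0.0483 0.0384 (array([55.5, 77.7]), -3.9)
top in nest frame -0.0485 0.0373 (array([55.4, 74.4]), -4.0)
side in nest frame -0.0461 0.0386 (array([58.3, 75.3]), -3.9)
side in nest frame 0.0495 0.0394 (array([58.9, 75.9]), -3.5)
```

View pics/win4.png

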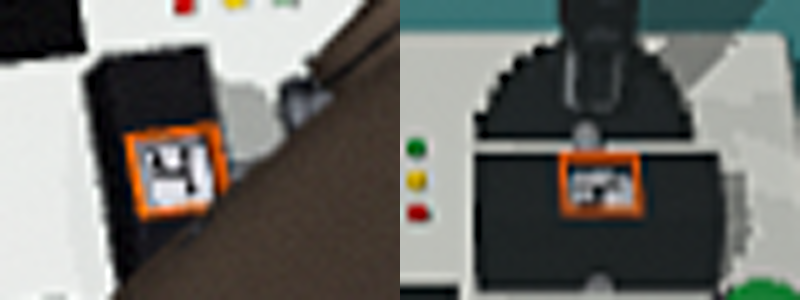

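The window reads 4 again, centred, so each stroke is a true two digits. Two more strokes will bring it to 0.

Emit:
jog_arm([
  {"dx": 0.057, "dy": 0.011, "dz": -0.004, "ax": -0.0154, "ay": 0.082, "az": 0, "gripper": 0},
  {"dx": 0.1125, "dy": 0.021, "dz": -0.015, "ax": -0.031, "ay": 0.164, "az": 0, "gripper": 0},
  {"dx": 0.166, "dy": 0.031, "dz": -0.034, "ax": -0.046, "ay": 0.246, "az": 0, "gripper": 0},
  {"dx": 0.217, "dy": 0.041, "dz": -0.059, "ax": -0.062, "ay": 0.328, "az": 0, "gripper": 0},
  {"dx": 0.264, "dy": 0.05, "dz": -0.091, "ax": -0.077, "ay": 0.41, "az": 0, "gripper": 0},
  {"dx": 0.307, "dy": 0.058, "dz": -0.129, "ax": -0.0925, "ay": 0.4915, "az": 0, "gripper": 0},
  {"dx": 0.307, "dy": 0.058, "dz": -0.129, "ax": -0.0925, "ay": 0.4915, "az": 0, "gripper": 0},
])

```text
time: 34.4
eef_pos: [0.5334, -0.3474, 0.0776]
tcp_rot: [0.919, 0.085, -0.383, 0.034]
contact_force: [0.1, -0.4, -1.5]
opening: 0.503
finger_force: 0.0
```

Emit:
jog_arm([
  {"dx": 0, "dy": 0, "dz": 0, "ax": 0, "ay": 0, "az": 0, "gripper": -0.3},
  {"dx": 0, "dy": 0, "dz": 0, "ax": 0, "ay": 0, "az": 0, "gripper": -0.5},
  {"dx": 0, "dy": 0, "dz": 0, "ax": 0, "ay": 0, "az": 0, "gripper": -1},
  {"dx": 0, "dy": 0, "dz": 0, "ax": 0, "ay": 0, "az": 0, "gripper": -1},
  {"dx": 0, "dy": 0, "dz": 0, "ax": 0, "ay": 0, "az": 0, "gripper": -1},
])

```text
time: 34.9
eef_pos: [0.5339, -0.3484, 0.0839]
tcp_rot: [0.92, 0.083, -0.381, 0.036]
contact_force: [-0.4, 4.8, 2.3]
opening: 0.172
finger_force: 41.2
```

Emit:
jog_arm([
  {"dx": -0.043, "dy": -0.008, "dz": 0.038, "ax": 0.0154, "ay": -0.082, "az": 0, "gripper": -1},
  {"dx": -0.09, "dy": -0.017, "dz": 0.07, "ax": 0.031, "ay": -0.164, "az": 0, "gripper": -1},
  {"dx": -0.141, "dy": -0.027, "dz": 0.095, "ax": 0.046, "ay": -0.246, "az": 0, "gripper": -1},
  {"dx": -0.1945, "dy": -0.037, "dz": 0.114, "ax": 0.062, "ay": -0.328, "az": 0, "gripper": -1},
  {"dx": -0.25, "dy": -0.047, "dz": 0.125, "ax": 0.077, "ay": -0.41, "az": 0, "gripper": -1},
  {"dx": -0.307, "dy": -0.058, "dz": 0.129, "ax": 0.0925, "ay": -0.4915, "az": 0, "gripper": -1},
])

```text
time: 35.5
eef_pos: [0.4977, -0.355, 0.0974]
tcp_rot: [0.996, 0.09, 0.004, 0.0]
contact_force: [4.8, 5.2, -12.0]
opening: 0.174
finger_force: 40.6
```

Emit:
jog_arm([
  {"dx": -0.057, "dy": -0.011, "dz": -0.004, "ax": 0.0154, "ay": -0.082, "az": 0, "gripper": -1},
  {"dx": -0.1125, "dy": -0.021, "dz": -0.015, "ax": 0.031, "ay": -0.164, "az": 0, "gripper": -1},
  {"dx": -0.166, "dy": -0.031, "dz": -0.034, "ax": 0.046, "ay": -0.246, "az": 0, "gripper": -1},
  {"dx": -0.217, "dy": -0.041, "dz": -0.059, "ax": 0.062, "ay": -0.328, "az": 0, "gripper": -1},
  {"dx": -0.264, "dy": -0.05, "dz": -0.091, "ax": 0.077, "ay": -0.41, "az": 0, "gripper": -1},
  {"dx": -0.307, "dy": -0.058, "dz": -0.129, "ax": 0.0925, "ay": -0.4915, "az": 0, "gripper": -1},
  {"dx": -0.307, "dy": -0.058, "dz": -0.129, "ax": 0.0925, "ay": -0.4915, "az": 0, "gripper": -1},
])

```text
time: 36.2
eef_pos: [0.4601, -0.3618, 0.0804]
tcp_rot: [0.92, 0.081, 0.382, -0.038]
contact_force: [19.3, 2.6, -12.6]
opening: 0.173
finger_force: 41.7
```

Emit:
jog_arm([
  {"dx": 0, "dy": 0, "dz": 0, "ax": 0, "ay": 0, "az": 0, "gripper": 0},
  {"dx": 0, "dy": 0, "dz": 0, "ax": 0, "ay": 0, "az": 0, "gripper": 0},
  {"dx": 0, "dy": 0, "dz": 0, "ax": 0, "ay": 0, "az": 0, "gripper": 0},
  {"dx": 0, "dy": 0, "dz": 0, "ax": 0, "ay": 0, "az": 0, "gripper": 0},
])

```text
time: 36.6
eef_pos: [0.4608, -0.3634, 0.0831]
tcp_rot: [0.92, 0.084, 0.381, -0.035]
contact_force: [0.3, 0.1, -0.0]
opening: 0.501
finger_force: 0.0
```

Emit:
jog_arm([
  {"dx": 0.043, "dy": 0.008, "dz": 0.038, "ax": -0.0154, "ay": 0.082, "az": 0, "gripper": 0},
  {"dx": 0.09, "dy": 0.017, "dz": 0.07, "ax": -0.031, "ay": 0.164, "az": 0, "gripper": 0},
  {"dx": 0.141, "dy": 0.027, "dz": 0.095, "ax": -0.046, "ay": 0.246, "az": 0, "gripper": 0},
  {"dx": 0.1945, "dy": 0.037, "dz": 0.114, "ax": -0.062, "ay": 0.328, "az": 0, "gripper": 0},
  {"dx": 0.25, "dy": 0.047, "dz": 0.125, "ax": -0.077, "ay": 0.41, "az": 0, "gripper": 0},
  {"dx": 0.307, "dy": 0.058, "dz": 0.129, "ax": -0.0925, "ay": 0.4915, "az": 0, "gripper": 0},
  {"dx": 0.307, "dy": 0.058, "dz": 0.129, "ax": -0.0925, "ay": 0.4915, "az": 0, "gripper": 0},
])

```text
time: 37.3
eef_pos: [0.5008, -0.3557, 0.0994]
tcp_rot: [0.996, 0.093, 0.001, 0.002]
contact_force: [1.0, 0.7, 0.1]
opening: 0.496
finger_force: 0.0
```

Emit:
jog_arm([
  {"dx": 0.057, "dy": 0.011, "dz": -0.004, "ax": -0.0154, "ay": 0.082, "az": 0, "gripper": 0},
  {"dx": 0.1125, "dy": 0.021, "dz": -0.015, "ax": -0.031, "ay": 0.164, "az": 0, "gripper": 0},
  {"dx": 0.166, "dy": 0.031, "dz": -0.034, "ax": -0.046, "ay": 0.246, "az": 0, "gripper": 0},
  {"dx": 0.217, "dy": 0.041, "dz": -0.059, "ax": -0.062, "ay": 0.328, "az": 0, "gripper": 0},
  {"dx": 0.264, "dy": 0.05, "dz": -0.091, "ax": -0.077, "ay": 0.41, "az": 0, "gripper": 0},
  {"dx": 0.307, "dy": 0.058, "dz": -0.129, "ax": -0.0925, "ay": 0.4915, "az": 0, "gripper": 0},
  {"dx": 0.307, "dy": 0.058, "dz": -0.129, "ax": -0.0925, "ay": 0.4915, "az": 0, "gripper": 0},
])

```text
time: 38.0
eef_pos: [0.5338, -0.3471, 0.0775]
tcp_rot: [0.919, 0.086, -0.383, 0.033]
contact_force: [-0.7, 1.2, -0.9]
opening: 0.506
finger_force: 0.0
```

Emit:
jog_arm([
  {"dx": 0, "dy": 0, "dz": 0, "ax": 0, "ay": 0, "az": 0, "gripper": -0.3},
  {"dx": 0, "dy": 0, "dz": 0, "ax": 0, "ay": 0, "az": 0, "gripper": -0.5},
  {"dx": 0, "dy": 0, "dz": 0, "ax": 0, "ay": 0, "az": 0, "gripper": -1},
  {"dx": 0, "dy": 0, "dz": 0, "ax": 0, "ay": 0, "az": 0, "gripper": -1},
  {"dx": 0, "dy": 0, "dz": 0, "ax": 0, "ay": 0, "az": 0, "gripper": -1},
])

```text
time: 38.5
eef_pos: [0.5341, -0.3483, 0.0839]
tcp_rot: [0.92, 0.083, -0.381, 0.036]
contact_force: [-1.0, 5.5, 3.2]
opening: 0.172
finger_force: 41.3
```

Emit:
jog_arm([
  {"dx": -0.043, "dy": -0.008, "dz": 0.038, "ax": 0.0154, "ay": -0.082, "az": 0, "gripper": -1},
  {"dx": -0.09, "dy": -0.017, "dz": 0.07, "ax": 0.031, "ay": -0.164, "az": 0, "gripper": -1},
  {"dx": -0.141, "dy": -0.027, "dz": 0.095, "ax": 0.046, "ay": -0.246, "az": 0, "gripper": -1},
  {"dx": -0.1945, "dy": -0.037, "dz": 0.114, "ax": 0.062, "ay": -0.328, "az": 0, "gripper": -1},
  {"dx": -0.25, "dy": -0.047, "dz": 0.125, "ax": 0.077, "ay": -0.41, "az": 0, "gripper": -1},
  {"dx": -0.307, "dy": -0.058, "dz": 0.129, "ax": 0.0925, "ay": -0.4915, "az": 0, "gripper": -1},
])

```text
time: 39.1
eef_pos: [0.4978, -0.3549, 0.0975]
tcp_rot: [0.996, 0.09, 0.004, 0.0]
contact_force: [6.0, 5.3, -10.7]
opening: 0.178
finger_force: 40.7
```

Emit:
jog_arm([
  {"dx": -0.057, "dy": -0.011, "dz": -0.004, "ax": 0.0154, "ay": -0.082, "az": 0, "gripper": -1},
  {"dx": -0.1125, "dy": -0.021, "dz": -0.015, "ax": 0.031, "ay": -0.164, "az": 0, "gripper": -1},
  {"dx": -0.166, "dy": -0.031, "dz": -0.034, "ax": 0.046, "ay": -0.246, "az": 0, "gripper": -1},
  {"dx": -0.217, "dy": -0.041, "dz": -0.059, "ax": 0.062, "ay": -0.328, "az": 0, "gripper": -1},
  {"dx": -0.264, "dy": -0.05, "dz": -0.091, "ax": 0.077, "ay": -0.41, "az": 0, "gripper": -1},
  {"dx": -0.307, "dy": -0.058, "dz": -0.129, "ax": 0.0925, "ay": -0.4915, "az": 0, "gripper": -1},
  {"dx": -0.307, "dy": -0.058, "dz": -0.129, "ax": 0.0925, "ay": -0.4915, "az": 0, "gripper": -1},
])

```text
time: 39.8
eef_pos: [0.4601, -0.3618, 0.0805]
tcp_rot: [0.92, 0.081, 0.383, -0.038]
contact_force: [18.6, 2.4, -12.6]
opening: 0.174
finger_force: 41.7
```

Emit:
jog_arm([
  {"dx": 0, "dy": 0, "dz": 0, "ax": 0, "ay": 0, "az": 0, "gripper": 0},
  {"dx": 0, "dy": 0, "dz": 0, "ax": 0, "ay": 0, "az": 0, "gripper": 0},
  {"dx": 0, "dy": 0, "dz": 0, "ax": 0, "ay": 0, "az": 0, "gripper": 0},
  {"dx": 0, "dy": 0, "dz": 0, "ax": 0, "ay": 0, "az": 0, "gripper": 0},
])

```text
time: 40.2
eef_pos: [0.4608, -0.3634, 0.0831]
tcp_rot: [0.92, 0.084, 0.381, -0.035]
contact_force: [0.0, -0.1, -0.4]
opening: 0.501
finger_force: 0.0
```

Emit:
jog_arm([
  {"dx": 0.043, "dy": 0.008, "dz": 0.038, "ax": -0.0154, "ay": 0.082, "az": 0, "gripper": 0},
  {"dx": 0.09, "dy": 0.017, "dz": 0.07, "ax": -0.031, "ay": 0.164, "az": 0, "gripper": 0},
  {"dx": 0.141, "dy": 0.027, "dz": 0.095, "ax": -0.046, "ay": 0.246, "az": 0, "gripper": 0},
  {"dx": 0.1945, "dy": 0.037, "dz": 0.114, "ax": -0.062, "ay": 0.328, "az": 0, "gripper": 0},
  {"dx": 0.25, "dy": 0.047, "dz": 0.125, "ax": -0.077, "ay": 0.41, "az": 0, "gripper": 0},
  {"dx": 0.307, "dy": 0.058, "dz": 0.129, "ax": -0.0925, "ay": 0.4915, "az": 0, "gripper": 0},
  {"dx": 0.307, "dy": 0.058, "dz": 0.129, "ax": -0.0925, "ay": 0.4915, "az": 0, "gripper": 0},
])

```text
time: 40.9
eef_pos: [0.5007, -0.3557, 0.0994]
tcp_rot: [0.996, 0.093, 0.001, 0.002]
contact_force: [1.0, -0.1, 1.2]
opening: 0.5
finger_force: 0.0
```

```bash
python3 win.py pics/win5.png; python3 nest.py; python3 deck.py | grep -E 'vial|wh'
```

```text
41.0 [ 0.498  -0.3554  0.0978] [ 0.996  0.091  0.001 -0.   ] [-0.79  0.32  1.84  0.    0.97  0.6 ]
top in nest frame -0.0485 0.0375 (array([55.7, 74.4]), -3.9)
top in nest frame 0.0483 0.0384 (array([55.7, 77.7]), -3.9)
side in nest frame -0.0461 0.0386 (array([58.3, 75.3]), -3.9)
side in nest frame 0.0494 0.0395 (array([58.3, 75.9]), -3.8)
vial (301, 205, 6, 13)
vial (303, 189, 7, 13)
wh (301, 182, 11, 44)
wh (303, 199, 4, 8)
```

View pics/win5.png

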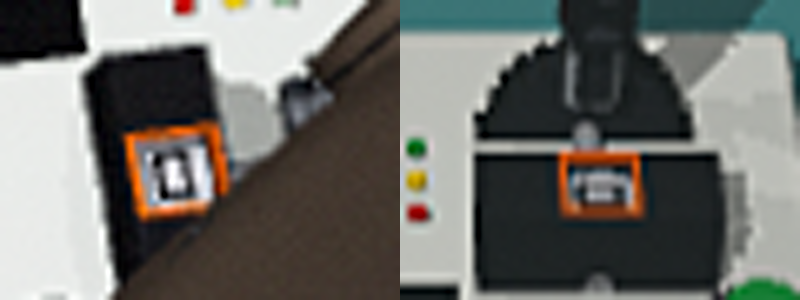

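0 is in the window. I'll lift clear, then check the centring numerically.

Emit:
jog_arm([
  {"dx": 0, "dy": 0, "dz": 0.3, "ax": 0, "ay": 0, "az": 0, "gripper": 0},
  {"dx": 0, "dy": 0, "dz": 0.6, "ax": 0, "ay": 0, "az": 0, "gripper": 0},
  {"dx": 0, "dy": 0, "dz": 1, "ax": 0, "ay": 0, "az": 0, "gripper": 0},
  {"dx": 0, "dy": 0, "dz": 1, "ax": 0, "ay": 0, "az": 0, "gripper": 0},
  {"dx": 0, "dy": 0, "dz": 1, "ax": 0, "ay": 0, "az": 0, "gripper": 0},
])

```text
time: 41.7
eef_pos: [0.4975, -0.3568, 0.2199]
tcp_rot: [0.996, 0.09, 0.001, 0.001]
contact_force: [-0.4, -0.1, -0.7]
opening: 0.498
finger_force: 0.0
```

```bash
python3 - <<'E'
import cv2,numpy as np
for n in('win1','win3','win4','win5'):
    g=cv2.cvtColor(cv2.imread(f'pics/{n}.png'),cv2.COLOR_BGR2GRAY)[138:206,155:195]
    p=(g<110).sum(1); r=np.nonzero(p>8)[0]+138; print(n,r.min(),r.max(),p[::4])
E
python3 win.py pics/y.png
python3 - <<'E'
from m import *
c=cam('top'); cv2.imwrite('pics/final.png',c['frame'])
E
```

```text
win1 138 189 [15 21 13 13 14 14 13 19 34 23  5  6  9  8  0  0  0]
win3 138 197 [ 9  0 29 34 24  8  8  9 29 29 19 13 16 31 31  0  0]
win4 138 190 [13 14  9 11 14 14 13 18 28 35  8  6  8  9  2  0  0]
win5 138 199 [11  0 14 31 33 24 16 15 15 15 13 13 16 21 35 31  0]
41.8 [ 0.4965 -0.3554  0.2163] [ 0.996  0.09  -0.001 -0.001] [-0.79  0.18  1.78  0.    1.19  0.6 ]
```

View pics/final.png

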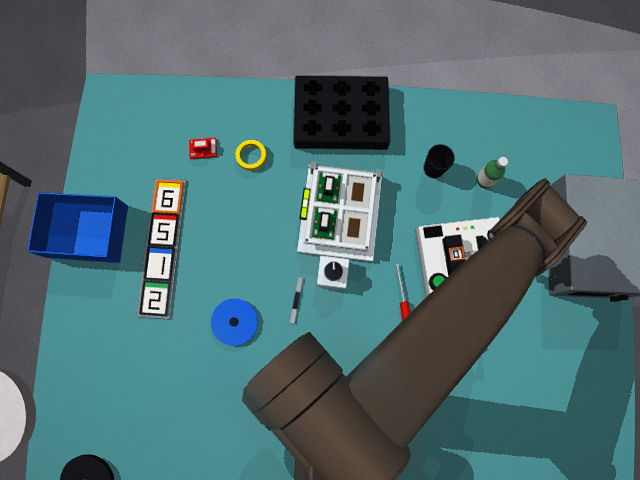

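The final view shows both modules nested at (327,185) and (325,222), the bubble mid-vial and 0 in the window at (456,254). The digit is about 3 zoomed pixels off centre, or roughly 0.03 rad. The arm is clear of everything and the visible bystanders are where they started, so I'm handing the job in.

```bash
python3 -c "
from h import *
print(job.sign_off())"
```

```text
the job is handed in; nothing more can be done
None
```

The job is handed in with every step done: deck leveled, both green modules nested, start pressed with 6 in the window, thumbwheel back at 0. The sign-off returned no verdict, so I can't confirm it passed.

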